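Zero the test fixture, load the converter boards and start the test

ROBOT

A 6-joint arm with a two-finger parallel gripper is mounted at the origin on a cart in front of the work surface, level with it; the furniture and walls round the work are solid. World frame = base frame: x ahead of the robot, y to its left, z up, the work surface at z = 0. Lengths are in m, angles in rad, forces in N, time in s.
With the tool pointing down it reaches from about 0.25 to 0.8 m from the base axis. Payload 8.5 kg.
Tool frame: the origin (TCP) lies at the very end of the fingers, on their centre line; the grasp point (between the pads) lies 19 mm behind it (r.grasp_offset is the distance from the TCP to the grasp point, in m); z points along the fingers, y is the line along which they close (so a half turn about z gives the same grasp; the last joint's range is limited). The gripper opens to 85 mm and grips with 20 to 120 N. Pads are 22 mm wide; open, the fingers measure 114 mm over their backs; the gripper's body (76 mm by 85 mm) begins 54 mm behind the grasp point. The pads swing forward as they close: fully open they stand 13 mm farther back than shut.
Start: joints at [0, 0.238, -0.013, 1.319, 0, 1.571], TCP at [0.525, -0, 0.231] pointing down, gripper open.
Joint ranges: [-2.66, 2.66], [-1.03, 1.9], [-1.14, 1.46], [-1.82, 2.27], [-1.45, 1.34], [-3.14, 3.14]. Speed limits (rad/s): [2.22, 2.22, 2.79, 3.14, 3.14, 3.14].

INTERFACE

Orientations are given as a 3x3 rotation matrix whose columns are the frame's x, y, z axes.
In Python, from workcell import r gives the robot as it stands. The module is installed in compiled form; this text tells all that it offers.
- The arm moves only by the tool jog_arm, never from a script. Its argument "steps" is a list that holds one entry, the list of rows, each a list of 7 numbers: the shift along the tool's x, y, z in cm, then the turn, a rotation vector about the tool's x, y, z in rad, then the finger opening in cm, from 0 to 8.54. In form: [[[tx, ty, tz, ax, ay, az, fingers], ...]]. A call has exactly 5 rows; each row shifts and turns the commanded pose from where the row before left it, along the tool's axes as they then stand; what a row does not reach is not made up. A row lasts 1/10 s, in which the tool goes at most 50 mm and 8.59 degrees, less where a joint would pass 70% of its speed; a pose out of reach is approached as far as the arm can. A call with a gripper value outside its range is refused whole. The fingers move at their own pace and stop on an object; "force" is the grip in N (left out, the last holds). Time passes only in rows, so rows that do not move let the fingers close, or fill a call up. It gives the time, the measured TCP pose, the force, the opening and the grip force at its end, in the units of the state.
- r.observe(): the state, without advancing time (a new reading comes with each control period).
- r.snapshot(name): name is "scene" or "side" or "wrist"; returns the picture (480x640x3 uint8, red, green, blue); there is no depth.
- r.camera_info(name): a dict with "K" (3x3 intrinsics, pixels), "pose" (4x4, takes a point from camera to world coordinates); the wrist camera has in their place "tool_from_camera" (4x4, takes a point from camera to tool coordinates, whose origin is the TCP and whose axes are the flange's). Camera axes: x right, y down, z forward; pixel columns grow to the right and rows downward; lengths in m; the calibration is good to about 2 mm. A picture is of the moment at which its call begins: read the wrist's pose just before it. camera_info takes no time and is no camera call.
- r.sign_off(): hands the job in; it is judged then, once.
Trained networks look in the newest picture that a camera, given by its name, has taken for a name from the list of things; names that differ only in an ending like _2 or _b are one class to them, and where a whole thing is asked for, a point or a joint stands for the part that bears it (a point fixed in the world has none). Each returns a list of dicts, best first, with "p" (0 to 1); they miss things now and then, are a little off and sometimes report something else, mostly with a low value. They report only what shows in the picture. A call takes as long as a camera call.
- r.masks_of(name, camera): "pixels" (480x640 bool, what is visible of it).
- r.landmark_of(name, camera): "xyz" ([x, y, z] in m, in the coordinates of the camera as it stood for that picture, good to about 4 mm: a listed point, or the origin of a listed thing).
The state is a dict: "time_s": time; "qpos": joint angles; "joint_velocities": joint speeds; "joint_efforts": joint torques, N m; "tcp_pos": TCP position; "tool_rot": TCP orientation; "wrist_force": force on the tool from outside, world axes, zero at the start; "moment": the same for the moment, N m; "width": opening from 0.0 (shut) to 1.0 (fully open); "grasp_force": force on a finger pad.
Only numpy, scipy, OpenCV 4.12 (cv2) and the standard library are available. Lean on these libraries where they do the work, as an engineer would, in place of code of your own. Each camera call takes 0.05 s, during which the arm holds its last target. There are 200 camera calls.

TASK

Zero, load and start the test fixture: with its beds still empty, push the recessed test button in its front all the way in with the tip of the precision screwdriver from the tool mat, hold it for half a second and lay the screwdriver back on the mat. Then tilt every converter board out of its deep bay in the carrier (its bare end is caught under a lip, so lift the terminal-block end first and then draw it out) and lay each flat on a free bed of the fixture, down between the stops, terminal block towards the contact tower at the back. When all are in, push the test button with the screwdriver again in the same way to start the test, lay the screwdriver back on the mat, and leave everything else on the bench where it is.

Things in the scene. Friction and masses are not known exactly. Their poses are not given: they have to be found in the camera images.
- carrier: Black three-bay board carrier, fixed; foot plate 150 x 280 x 4 mm, origin at the centre of its underside, z up. Bays side by side at y = +94, 0, -94 mm, centred on x = 0: deep narrow bins 126 x 52 mm inside, floor 26 mm, rims of the 4 mm walls 68 mm above the bench. Hold-down lip at each bay's -x end, finger gaps near its +x end.
- lip (a point): Middle of the lower edge of the middle bay's hold-down lip (carrier x = -49 mm), 46 mm above the bench, 20 mm above the bay floor; axes as the carrier's. Each bay has one: 14 mm long, 6 mm thick, it covers the bare end of the board, which therefore cannot rise straight up.
- finger_gap (a point): Point on the floor of the middle bay midway along its finger gaps (carrier x = 36 mm), 26 mm above the bench. In each bay both side walls end at x = 8 mm; from there on the sides are open down to the foot plate and the floor is a ridge only 34 mm wide, which the board overhangs. The far end is a tab 40 mm wide, its top 52 mm above the bench, inner face at x = 63 mm.
- board_0_center (a point): Centre of converter board 0: a slab 120 x 44 x 12 mm (x, y, z), green on aluminium, 0.12 to 0.24 kg, parts on top up to 14 mm higher. x points to its terminal end, z up. At the start it lies in a bay, terminal end at the finger gaps, bare end under the lip. Grasp the slab across its width, e.g. 36 mm from the centre to the terminal end. Boards are alike; some are absent (None).
- board_0_terminal (a point): Under the grey terminal block (34 mm wide, 12 mm high) of board 0, 49 mm from its centre along +x, level with the centre.
- board_1_center (a point): Centre of converter board 1: a slab 120 x 44 x 12 mm (x, y, z), green on aluminium, 0.12 to 0.24 kg, parts on top up to 14 mm higher. x points to its terminal end, z up. At the start it lies in a bay, terminal end at the finger gaps, bare end under the lip. Grasp the slab across its width, e.g. 36 mm from the centre to the terminal end. Boards are alike; some are absent (None).
- board_1_terminal (a point): Under the grey terminal block (34 mm wide, 12 mm high) of board 1, 49 mm from its centre along +x, level with the centre.
- board_2_center (a point): Centre of converter board 2: a slab 120 x 44 x 12 mm (x, y, z), green on aluminium, 0.12 to 0.24 kg, parts on top up to 14 mm higher. x points to its terminal end, z up. At the start it lies in a bay, terminal end at the finger gaps, bare end under the lip. Grasp the slab across its width, e.g. 36 mm from the centre to the terminal end. Boards are alike; some are absent (None).
- board_2_terminal (a point): Under the grey terminal block (34 mm wide, 12 mm high) of board 2, 49 mm from its centre along +x, level with the centre.
- fixture: Grey bench test fixture, fixed, 165 x 260 mm, its top 52 mm above the bench; origin on the bench under the middle bed, x towards its back, y across the beds, z up. Three beds stand on its top, 84 mm apart; its front face (x = -80 mm) carries a bezel with the test button.
- bed_0 (a point): Centre of the top of bed 0 (fixture y = +84 mm), 72 mm above the bench; axes as the fixture's. Block 116 x 32 mm, 20 mm high, which a board overhangs, so fingers have room beside it. Around it: at the back a black contact tower (face x = 64 mm, 14 mm above the bed), front stop (x = -64.5 mm, 7 mm above), side guides (y = +-26 mm, x from -50 to -14 mm, 7 mm above).
- bed_1 (a point): Centre of the top of bed 1 (fixture y = 0 mm), 72 mm above the bench; axes as the fixture's. Block 116 x 32 mm, 20 mm high, which a board overhangs, so fingers have room beside it. Around it: at the back a black contact tower (face x = 64 mm, 14 mm above the bed), front stop (x = -64.5 mm, 7 mm above), side guides (y = +-26 mm, x from -50 to -14 mm, 7 mm above).
- bed_2 (a point): Centre of the top of bed 2 (fixture y = -84 mm), 72 mm above the bench; axes as the fixture's. Block 116 x 32 mm, 20 mm high, which a board overhangs, so fingers have room beside it. Around it: at the back a black contact tower (face x = 64 mm, 14 mm above the bed), front stop (x = -64.5 mm, 7 mm above), side guides (y = +-26 mm, x from -50 to -14 mm, 7 mm above).
- button_face (a point): Centre of the outer face of the test button: a white spring cap of 13 mm diameter in a 16 mm hole of the black bezel on the fixture's front, 28 mm above the bench, its face 4 mm behind the bezel's face when at rest. It is pushed along the fixture's +x.
- test_button (a joint): Travel of the test button: 0 at rest, 0.004 m fully pushed in; it springs back. About 1 N starts it and 4 N bottoms it.
- tool_mat: Small dark rubber tool mat, fixed, 240 x 150 x 2 mm (x, y, z), no rim; origin at the centre of its underside, x along its length, which runs away from the robot.
- driver_grip (a point): Precision screwdriver, 0.03 kg, 126 mm long, lying on the mat: square-ish knurled handle 10 x 66 x 10 mm, then a thin round shank. This point is on the axis, half-way up, on the handle 16 mm from where the shank begins. The tip lies at -y from here, the handle's butt at +y (50 mm away). At the start the tip points roughly away from the robot.
- driver_tip (a point): Tip of the precision screwdriver's 3.6 mm shank, 76 mm from driver_grip.
- blue_tape: Roll of blue masking tape, 78 mm; a bystander to be left alone; origin under its centre.
- fuse_box: Small card box, 42 x 62 x 24 mm; a bystander to be left alone; origin under its centre.
- terminal_box: Green instrument box, 60 x 90 x 36 mm; a bystander to be left alone; origin under its centre.
- usb_probe: Black instrument box, 50 x 70 x 23 mm; a bystander to be left alone; origin under its centre.
- driver: The precision screwdriver as a whole; origin under its axis, 11 mm behind the start of the shank; -y towards the tip.

How it is judged:
By the outcome, as a careful person would: the job done as asked, in the order asked, and still so for the second after the job is handed in, with the robot touching nothing.
Of board_0, board_1, board_2 only 2 to 3 are there at a start; the rules pass over those that are not, and their reading is None.
At some moment in a run one of driver, board_0, board_1, board_2 may be knocked a few centimetres aside while the robot is not near it.
Once in a run the grip may slacken for a moment while it holds something.
It also fails if it takes over 210 s, if anything falls off the work surface, if the arm or the gripper's body presses on something with over 40 N, if the wrist force passes 120 N, or if a joint passes its speed limit or range.

## Working session

There is one attempt and no reset: what is moved stays moved. The work goes in short steps, Python scripts to look and compute and a tool call to move; the robot and the scene stay as the last step left them, time stands still between calls to the robot, and variables do not carry over. Pictures are saved under pics/ and viewed, at most 14 in all, crops included, and the job is handed in when it is done.

Besides the shell and the picture viewer there is one more tool, called by a JSON object that holds its "method" and its "body". jog_arm: Moves the arm, as the interface text tells. Its arguments: {"type":"object","properties":{"steps":{"type":"array"},"force":{"type":"number"}},"required":["steps"]}

```bash
mkdir -p pics
cat > h.py <<'E'
import numpy as np, cv2
from workcell import r
from scipy.spatial.transform import Rotation as R
np.set_printoptions(precision=4,suppress=True)
def snap(cam,fn=None):
    o=r.observe(); im=r.snapshot(cam)
    if fn: cv2.imwrite('pics/'+fn,im[:,:,::-1])
    i=r.camera_info(cam)
    if cam=='wrist':
        T=np.eye(4);T[:3,:3]=o['tool_rot'];T[:3,3]=o['tcp_pos'];P=T@np.array(i['tool_from_camera'])
    else: P=np.array(i['pose'])
    return im,np.array(i['K']),P
def lm(name,cam,P,pmin=0.2):
    return [(round(d['p'],2),(P@np.r_[d['xyz'],1])[:3]) for d in r.landmark_of(name,cam) if d['p']>pmin]
def onplane(uv,K,P,z):
    d=P[:3,:3]@np.linalg.solve(K,[uv[0],uv[1],1]); o=P[:3,3]; return o+d*(z-o[2])/d[2]
def proj(X,K,P):
    c=np.linalg.inv(P)@np.r_[X,1]; u=K@c[:3]; return u[:2]/u[2]
def plan(pos,rot=None,grasp=False):
    "tool-frame shift (cm) and rotvec to reach TCP pos, world"
    o=r.observe(); A=np.array(o['tool_rot']); p=np.array(o['tcp_pos'])
    print('shift cm',A.T@(np.array(pos)-p)*100, 'rotvec', R.from_matrix(A.T@np.array(rot)).as_rotvec() if rot is not None else '')
E
python3 - <<'E'
from h import *
for c in ['scene','side','wrist']:
    im,K,P=snap(c,c+'0.png')
    print(c,'campos',P[:3,3],'zaxis',P[:3,2])
    for n in ['carrier','fixture','button_face','lip','finger_gap','board_0_center','board_0_terminal','bed_1','driver_grip','driver_tip','tool_mat'] + (['blue_tape','fuse_box','terminal_box','usb_probe'] if c=='scene' else []):
        print(' ',n,*lm(n,c,P))
print(r.observe()['tool_rot'])
print(r.camera_info('wrist'))
E
```

```text
scene campos [0.9621 0.5792 1.217 ] zaxis [-0.2721 -0.4289 -0.8614]
  carrier (0.76, array([ 0.5334, -0.2491, -0.0014]))
  fixture (0.88, array([0.5462, 0.2915, 0.0008]))
  button_face
  lip (0.7, array([ 0.4821, -0.2421,  0.0442]))
  finger_gap (0.89, array([ 0.572 , -0.2526,  0.0269]))
  board_0_center (0.78, array([ 0.5388, -0.1551,  0.0336]))
  board_0_terminal (0.64, array([ 0.5393, -0.1563,  0.033 ])) (0.63, array([ 0.5912, -0.159 ,  0.0318]))
  bed_1 (0.82, array([0.5391, 0.3722, 0.0727])) (0.81, array([0.5406, 0.2897, 0.0708])) (0.58, array([0.5518, 0.2063, 0.0718]))
  driver_grip (0.48, array([0.5243, 0.0262, 0.0059]))
  driver_tip
  tool_mat (0.59, array([0.5361, 0.0169, 0.0012]))
  blue_tape (0.65, array([ 0.5369, -0.1585,  0.0328])) (0.51, array([ 0.7232,  0.2616, -0.003 ]))
  fuse_box (0.47, array([0.5454, 0.2916, 0.003 ]))
  terminal_box
  usb_probe
side campos [ 0.9071 -0.425   0.9443] zaxis [-0.3003  0.445  -0.8437]
  carrier (0.9, array([ 0.5346, -0.2468, -0.001 ])) (0.4, array([0.5433, 0.291 , 0.0722]))
  fixture (0.94, array([0.5462, 0.2903, 0.0005]))
  button_face
[... 803 characters left out ...]
p (0.62, array([0.751 , 0.0143, 0.0037]))
  board_0_center (0.79, array([ 0.5415, -0.1556,  0.0306]))
  board_0_terminal (0.58, array([ 0.591 , -0.1602,  0.0314]))
  bed_1
  driver_grip (0.7, array([0.52  , 0.0269, 0.0089]))
  driver_tip
  tool_mat (0.93, array([ 0.5374,  0.016 , -0.0001]))
[[-0.      1.     -0.0001]
 [ 1.      0.      0.    ]
 [ 0.     -0.0001 -1.    ]]
{'K': array([[378.9701,   0.    , 318.79  ],
       [  0.    , 378.9701, 240.7781],
       [  0.    ,   0.    ,   1.    ]]), 'tool_from_camera': array([[ 0.0001, -0.9506, -0.3103,  0.0791],
       [ 1.    , -0.0002,  0.001 , -0.0002],
       [-0.0011, -0.3103,  0.9506, -0.1423],
       [ 0.    ,  0.    ,  0.    ,  1.    ]])}
```

View pics/scene0.png

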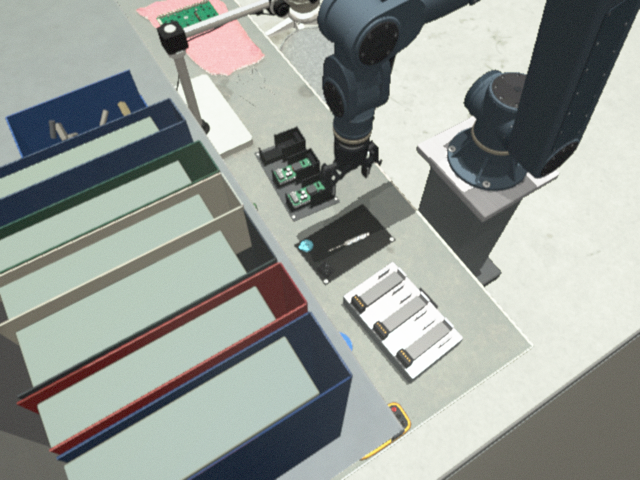

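View pics/side0.png

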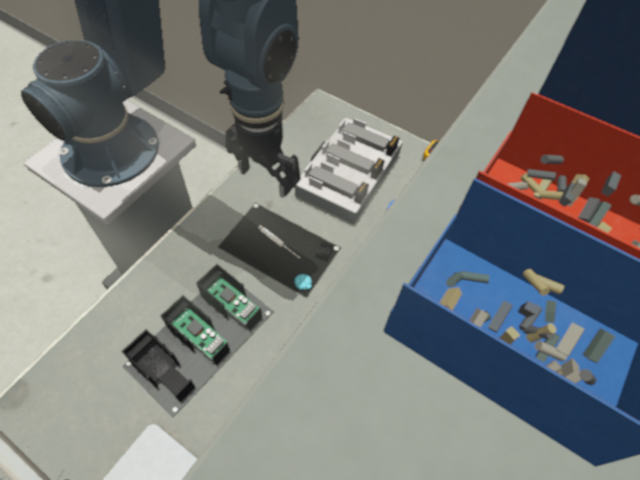

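View pics/wrist0.png

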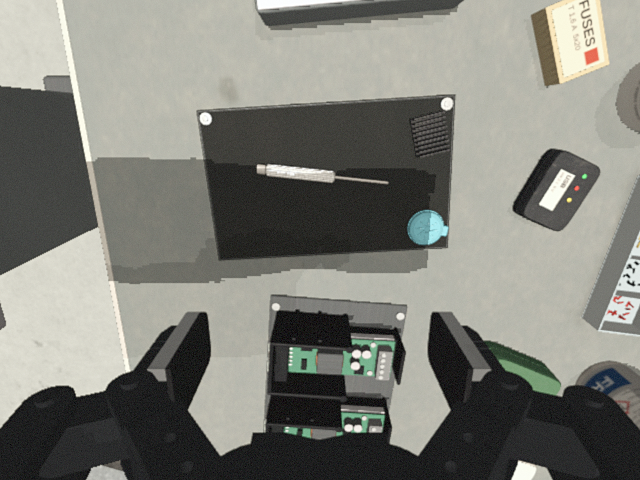

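```bash
cat >> h.py <<'E'
def down(yaw):
    "tool pointing down, tool x = -(cos,sin), y=(-sin,cos)"
    c,s=np.cos(yaw),np.sin(yaw); return np.array([[-c,-s,0],[-s,c,0],[0,0,-1.]])
E
python3 - <<'E'
from h import *
im,K,P=snap('wrist')
b,s,t=[onplane(u,K,P,.007) for u in [(257,169),(334,176),(388,183)]]
print(b,s,t,np.linalg.norm(s-b),np.linalg.norm(t-s)); d=t-b; yaw=np.arctan2(d[1],d[0]); print('yaw',yaw)
g=s-(s-b)/np.linalg.norm(s-b)*.016; print(g)
plan(np.r_[g[:2],.10],down(yaw))
E
```

```text
[0.466  0.0318 0.007 ] [0.5398 0.0251 0.007 ] [0.5923 0.0183 0.007 ] 0.07417149152521754 0.05287655253135869
yaw -0.10607635751674493
[0.5239 0.0265 0.007 ]
shift cm [ 2.6542 -0.1036 13.1277] rotvec [-0.0001 -0.0001 -1.4648]
```

{"method": "jog_arm", "body": {"steps": [[[0, 0, 0.6, 0, 0, -0.1465, 6], [0, 0, 0.6, 0, 0, -0.1465, 6], [0, 0, 0.6, 0, 0, -0.1465, 6], [0, 0, 0.6, 0, 0, -0.1465, 6], [0, 0, 0.6, 0, 0, -0.1465, 6]]]}}

```text
time_s: 2.55
tcp_pos: [0.5249, -0.0, 0.201]
tool_rot: [[-0.673, 0.739, -0.0], [0.739, 0.673, 0.0], [0.0, -0.0, -1.0]]
wrist_force: [-0.5, -0.3, 0.5]
width: 0.7
grasp_force: 0.0
```

{"method": "jog_arm", "body": {"steps": [[[0, 0, 0.6, 0, 0, -0.1465, 4], [0, 0, 0.6, 0, 0, -0.1465, 4], [0, 0, 0.6, 0, 0, -0.1465, 4], [0, 0, 0.6, 0, 0, -0.1465, 4], [0, 0, 0.6, 0, 0, -0.1465, 4]]]}}

```text
time_s: 3.05
tcp_pos: [0.525, 0.0, 0.171]
tool_rot: [[-0.995, 0.1, -0.0], [0.1, 0.995, 0.0], [0.0, 0.0, -1.0]]
wrist_force: [-0.3, -0.2, 0.5]
width: 0.469
grasp_force: 0.0
```

Run:
```python
from h import *
im,K,P=snap('wrist','w1.png')
for n in ['driver_grip','driver_tip','driver']: print(n,*lm(n,'wrist',P))
o=r.observe();print(o['qpos'],o['tcp_pos']);plan([.519,.0265,.1],down(-.106))
```

```text
driver_grip
driver_tip
driver (0.85, array([0.5285, 0.0243, 0.002 ])) (0.72, array([0.5531, 0.2094, 0.0717]))
[ 0.      0.2654 -0.1326  1.173  -0.      0.1102] [0.525  0.     0.1714]
shift cm [0.8816 2.5676 7.137 ] rotvec [-0.     -0.0002 -0.0042]
```

View pics/w1.png

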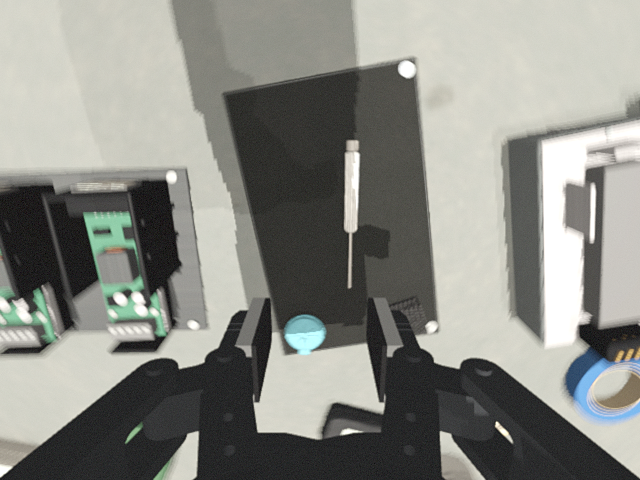

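Run:
```python
from h import *
im,K,P=snap('wrist')
b,s,t=[onplane(u,K,P,.007) for u in [(352,140),(350,233),(349,288)]]
print(b,s,t); d=t-b; yaw=np.arctan2(d[1],d[0]); print('yaw',yaw)
g=t-d/np.linalg.norm(d)*.074; print(g); 
plan([g[0],g[1],.005],down(yaw))
```

```text
[0.4658 0.0322 0.007 ] [0.5415 0.0242 0.007 ] [0.5923 0.019  0.007 ]
yaw -0.10375541419772474
[0.5187 0.0267 0.007 ]
shift cm [ 0.9315  2.5811 16.6558] rotvec [ 0.0001  0.0002 -0.0061]
```

{"method": "jog_arm", "body": {"steps": [[[0.4, 1.3, 3, 0, 0, 0, 4], [0.5, 1.3, 3, 0, 0, 0, 4], [0, 0, 3, 0, 0, 0, 4], [0, 0, 3, 0, 0, 0, 4], [0, 0, 2, 0, 0, 0, 4]]]}}

```text
time_s: 3.8
tcp_pos: [0.5182, 0.0269, 0.0299]
tool_rot: [[-0.994, 0.109, -0.001], [0.109, 0.994, -0.0], [0.001, -0.0, -1.0]]
wrist_force: [-1.2, 0.1, 0.1]
width: 0.468
grasp_force: 0.0
```

{"method": "jog_arm", "body": {"steps": [[[0, 0, 1.0, 0, 0, 0, 4], [0, 0, 1.0, 0, 0, 0, 4], [0, 0, 0.5, 0, 0, 0, 4], [0, 0, 0, 0, 0, 0, 4], [0, 0, 0, 0, 0, 0, 4]]]}}

```text
time_s: 4.3
tcp_pos: [0.5192, 0.0268, 0.0069]
tool_rot: [[-0.994, 0.106, 0.001], [0.106, 0.994, 0.0], [-0.001, 0.0, -1.0]]
wrist_force: [1.2, -0.2, -0.6]
width: 0.468
grasp_force: 0.0
```

Run:
```python
from h import *
im,K,P=snap('wrist','w2.png'); o=r.observe(); print(o['tcp_pos'],o['wrist_force'])
plan([.5187,.0267,.005])
```

```text
[0.5193 0.0268 0.007 ] [-0.1343  0.349  -0.0694]
shift cm [ 0.0585 -0.016   0.2007] rotvec
```

View pics/w2.png

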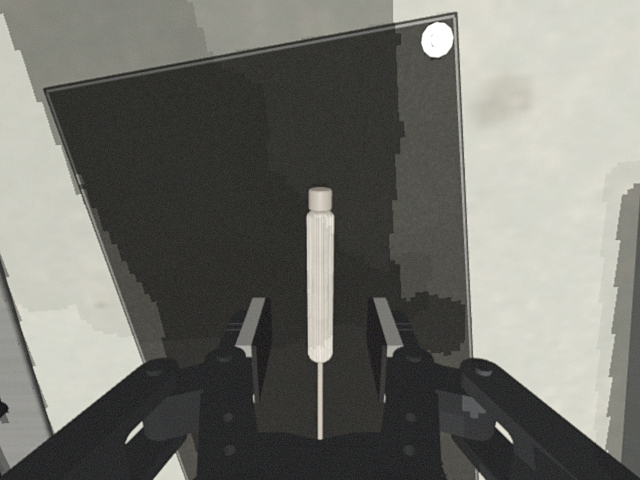

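{"method": "jog_arm", "body": {"steps": [[[0, 0, 0.25, 0, 0, 0, 2], [0, 0, 0, 0, 0, 0, 0.5], [0, 0, 0, 0, 0, 0, 0.5], [0, 0, 0, 0, 0, 0, 0.5], [0, 0, 0, 0, 0, 0, 0.5]]], "force": 60}}

```text
time_s: 4.85
tcp_pos: [0.5189, 0.0268, 0.0041]
tool_rot: [[-0.994, 0.106, 0.0], [0.106, 0.994, 0.0], [-0.0, 0.0, -1.0]]
wrist_force: [-2.1, 0.3, 5.2]
width: 0.1
grasp_force: 59.3
```

{"method": "jog_arm", "body": {"steps": [[[0, 0, 0, 0, 0, 0, 0.5], [0, 0, -1, 0, 0, 0, 0.5], [0, 0, -2, 0, 0, 0, 0.5], [0, 0, -2, 0, 0, 0, 0.5], [0, 0, 0, 0, 0, 0, 0.5]]]}}

```text
time_s: 5.35
tcp_pos: [0.5205, 0.0269, 0.0565]
tool_rot: [[-0.994, 0.106, 0.004], [0.106, 0.994, 0.0], [-0.004, 0.001, -1.0]]
wrist_force: [0.8, -0.1, -0.0]
width: 0.097
grasp_force: 58.7
```

Run:
```python
from h import *
im,K,P=snap('wrist','w3.png'); o=r.observe(); print(o['tcp_pos'],o['wrist_force'],o['width'],o['grasp_force'])
for c in ['side','scene']:
    im,K,P=snap(c)
    for n in ['fixture','bed_1','button_face','driver_tip']: print(c,n,*lm(n,c,P))
```

```text
[0.5198 0.0269 0.0551] [ 0.75   -0.6367 -0.3537] 0.09505011835776962 58.682597279548645
side fixture (0.91, array([0.5435, 0.2924, 0.0035]))
side bed_1 (0.89, array([0.5576, 0.2071, 0.0675])) (0.73, array([0.5411, 0.3687, 0.067 ])) (0.69, array([0.5434, 0.2899, 0.073 ]))
side button_face
side driver_tip
scene fixture (0.85, array([ 0.5479,  0.292 , -0.0029]))
scene bed_1 (0.92, array([0.5443, 0.2894, 0.0732])) (0.92, array([0.5563, 0.2063, 0.0705])) (0.77, array([0.5384, 0.3705, 0.0686]))
scene button_face
scene driver_tip
```

View pics/w3.png

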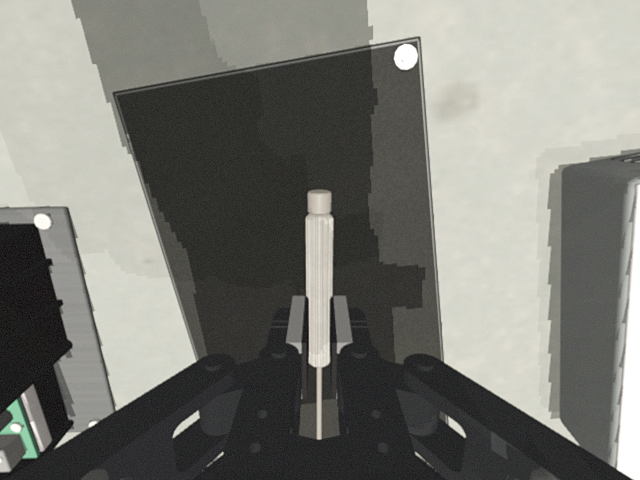

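{"method": "jog_arm", "body": {"steps": [[[0, 0, -4.5, 0, 0, 0, 0.5], [0, 0, -4.5, 0, 0, 0, 0.5], [2, 3, -3.5, 0, 0, 0, 0.5], [4, 3, -2, 0, 0, -0.1, 0.5], [4, 3, 0, 0, 0, -0.1, 0.5]]]}}

```text
time_s: 6.4
tcp_pos: [0.4295, 0.1217, 0.1997]
tool_rot: [[-0.995, -0.097, 0.005], [-0.097, 0.995, 0.002], [-0.005, 0.001, -1.0]]
wrist_force: [1.2, 1.7, -0.9]
width: 0.094
grasp_force: 58.8
```

{"method": "jog_arm", "body": {"steps": [[[3, 4, 0, 0, 0, 0, 0.5], [3, 4, 0, 0, 0, 0, 0.5], [3, 4, 0, 0, 0, 0, 0.5], [0, 4, 0, 0, 0, 0, 0.5], [0, 0, 0, 0, 0, 0, 0.5]]]}}

```text
time_s: 6.9
tcp_pos: [0.3228, 0.2751, 0.1974]
tool_rot: [[-0.995, -0.099, 0.001], [-0.099, 0.995, 0.002], [-0.001, 0.002, -1.0]]
wrist_force: [0.3, -0.1, 0.0]
width: 0.097
grasp_force: 58.8
```

{"method": "jog_arm", "body": {"steps": [[[0, 0, 0, 0, -0.15, 0, 0.5], [0, 0, 0, 0, -0.15, 0, 0.5], [0, 0, 0, 0, -0.15, 0, 0.5], [0, 0, 0, 0, -0.1, 0, 0.5], [0, 0, 0, 0, 0, 0, 0.5]]]}}

```text
time_s: 7.4
tcp_pos: [0.3215, 0.2695, 0.1958]
tool_rot: [[-0.848, -0.097, 0.521], [-0.083, 0.995, 0.049], [-0.523, -0.002, -0.852]]
wrist_force: [0.2, 0.8, -0.7]
width: 0.095
grasp_force: 58.8
```

Run:
```python
from h import *
im,K,P=snap('wrist','w4.png'); o=r.observe(); print(o['tcp_pos'],o['qpos'],o['width'])
for n in ['button_face','fixture','bed_1']: print(n,*lm(n,'wrist',P))
for m in r.masks_of('test_button','wrist')[:2]:
    v,u=np.nonzero(m['pixels']); print(m['p'],u.mean(),v.mean(),len(u))
```

```text
[0.3223 0.2707 0.1967] [ 1.0023 -0.1841 -0.688   0.7072 -0.4228  0.8274] 0.0985950450658396
button_face
fixture (0.65, array([ 0.5465,  0.2878, -0.006 ]))
bed_1 (0.94, array([0.5526, 0.2071, 0.073 ])) (0.73, array([0.5413, 0.3684, 0.0723]))
0.62 75.60059880239521 226.71502994011976 16700
```

View pics/w4.png

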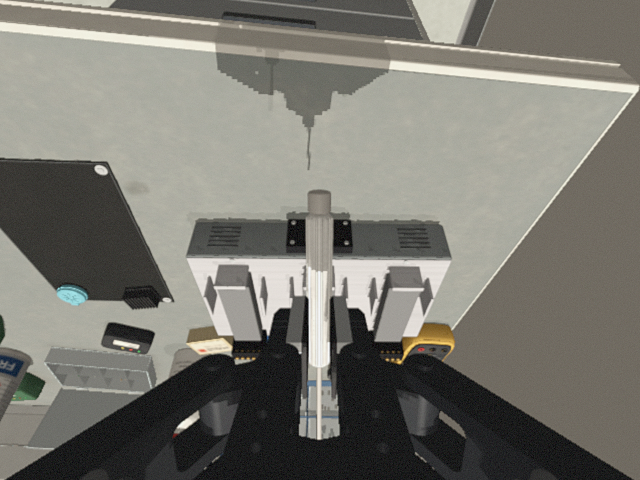

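{"method": "jog_arm", "body": {"steps": [[[0, -2, 0, 0, 0, 0, 0.5], [0, -2, 0, 0, 0, 0, 0.5], [0, -1, 0, 0, 0, 0, 0.5], [0, 0, 0, 0, 0, 0, 0.5], [0, 0, 0, 0, 0, 0, 0.5]]]}}

```text
time_s: 8.15
tcp_pos: [0.329, 0.2218, 0.1976]
tool_rot: [[-0.849, -0.092, 0.521], [-0.078, 0.996, 0.049], [-0.523, 0.001, -0.852]]
wrist_force: [0.3, 0.4, -0.1]
width: 0.098
grasp_force: 62.8
```

Run:
```python
from h import *
im,K,P=snap('wrist'); o=r.observe(); print(o['tcp_pos'])
for n in ['button_face','fixture','bed_1']: print(n,*lm(n,'wrist',P))
F=np.array([.546,.291]);x=np.array([np.cos(.1),np.sin(.1)])
c=proj(np.r_[F-.076*x,.028],K,P);print('expected',c)
u,v=c.astype(int); a=im[v-60:v+60,u-80:u+80]; print(u-80,v-60)
cv2.imwrite('pics/w5.png',cv2.resize(a,None,fx=5,fy=5,interpolation=cv2.INTER_CUBIC)[:,:,::-1])
```

```text
[0.3289 0.2221 0.1975]
button_face (0.48, array([0.4605, 0.2825, 0.0322]))
fixture (0.77, array([ 0.5453,  0.2868, -0.0029])) (0.22, array([0.5463, 0.2932, 0.0713]))
bed_1 (0.9, array([0.5399, 0.3696, 0.0746])) (0.85, array([0.5512, 0.2062, 0.0724])) (0.82, array([0.5496, 0.292 , 0.0745]))
expected [367.0893 237.9004]
287 177
```

View pics/w5.png

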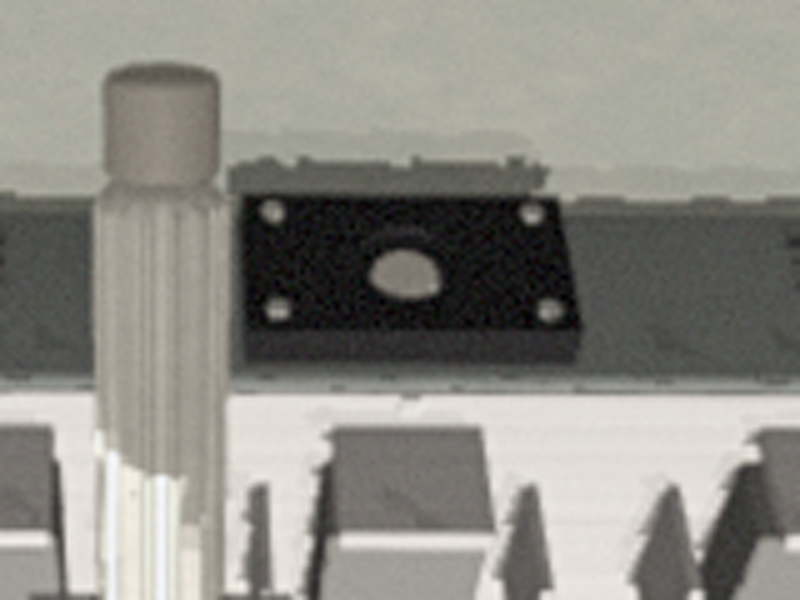

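Run:
```python
from h import *
im,K,P=snap('wrist')
x=np.array([np.cos(.1),np.sin(.1)]);y=np.array([-x[1],x[0]]);F=np.array([.546,.291])
for uv in [(368,232.),(368.4,229.2)]:
    b=onplane(uv,K,P,.028); print(b,(b[:2]-F)@x,(b[:2]-F)@y)
# bezel screws for yaw
l=[onplane((287+a/5,177+c/5),K,P,z) for a,c,z in [(277,310,.037),(549,310,.037),(272,212,.019),(531,212,.019)]]
for p in l: print(p)
d=l[1]-l[0]; print('yaw',np.arctan2(-d[0],d[1]))
B=np.r_[F-.086*x,.028]; start=B[:2]-x*(.074+.03)
print('pre',start); plan(np.r_[start,.20],down(.1))
```

```text
[0.4602 0.2829 0.028 ] -0.08621291496370764 0.0005257674171578675
[0.4561 0.2825 0.028 ] -0.09033220993748815 0.0005313348201005999
[0.4627 0.2574 0.037 ]
[0.4577 0.3101 0.037 ]
[0.4541 0.2559 0.019 ]
[0.4493 0.3067 0.019 ]
yaw 0.09505498160824903
pre [0.3569 0.272 ]
shift cm [-2.9793  4.7068  1.4919] rotvec [-0.0015  0.5496 -0.005 ]
```

{"method": "jog_arm", "body": {"steps": [[[0, 0, 0, 0, 0.1374, 0, 0.5], [0, 0, 0, 0, 0.1374, 0, 0.5], [0, 0, 0, 0, 0.1374, 0, 0.5], [0, 0, 0, 0, 0.1374, 0, 0.5], [-1.6, 2.4, 0, 0, 0, 0, 0.5]]]}}

```text
time_s: 8.9
tcp_pos: [0.3437, 0.2462, 0.1968]
tool_rot: [[-0.996, -0.09, -0.005], [-0.09, 0.996, -0.002], [0.005, -0.001, -1.0]]
wrist_force: [0.8, -0.0, -1.1]
width: 0.095
grasp_force: 62.9
```

{"method": "jog_arm", "body": {"steps": [[[-1.6, 2.3, 2, 0, 0, 0, 0.5], [0, 0, 4, 0, 0, 0, 0.5], [0, 0, 4, 0, 0, 0, 0.5], [0, 0, 3, 0, 0, 0, 0.5], [0, 0, 0, 0, 0, 0, 0.5]]]}}

```text
time_s: 9.4
tcp_pos: [0.3536, 0.27, 0.0639]
tool_rot: [[-0.995, -0.095, -0.005], [-0.095, 0.995, -0.004], [0.006, -0.004, -1.0]]
wrist_force: [-0.8, -0.2, 0.0]
width: 0.095
grasp_force: 62.8
```

Run:
```python
from h import *
im,K,P=snap('wrist'); o=r.observe(); print(o['tcp_pos'],o['tool_rot'],o['width'])
plan([.3569,.272,.025],down(.1))
for c in ['side','scene']:
    im,K,P=snap(c); print(c,*lm('driver_tip',c,P),*lm('driver_grip',c,P))
```

```text
[0.3547 0.2708 0.066 ] [[-0.9955 -0.0947 -0.0029]
 [-0.0946  0.9955 -0.0025]
 [ 0.0031 -0.0022 -1.    ]] 0.09585116242542405
shift cm [-0.2422  0.1066  4.1019] rotvec [-0.0022 -0.0031 -0.0052]
side (0.45, array([0.3564, 0.2686, 0.0675]))
scene (0.57, array([ 0.5362, -0.2474, -0.0045])) (0.52, array([0.3626, 0.2736, 0.0695]))
```

{"method": "jog_arm", "body": {"steps": [[[-0.2, 0.1, 2, 0, 0, -0.005, 0.5], [0, 0, 1.6, 0, 0, 0, 0.5], [0, 0, 0.5, 0, 0, 0, 0.5], [-1, 0, 0, 0, 0, 0, 0.5], [-1, 0, 0, 0, 0, 0, 0.5]]]}}

```text
time_s: 10.25
tcp_pos: [0.379, 0.275, 0.0272]
tool_rot: [[-0.995, -0.099, 0.002], [-0.099, 0.995, 0.001], [-0.002, 0.001, -1.0]]
wrist_force: [0.7, 0.5, -1.2]
width: 0.095
grasp_force: 62.8
```

Run:
```python
from h import *
im,K,P=snap('side','s6.png'); o=r.observe(); print(o['tcp_pos'],o['tool_rot'],o['wrist_force'])
plan([.4602-.074*.995,.2829-.074*.0998,.025],down(.1))
c=proj([.45,.282,.03],K,P).astype(int); a=im[max(0,c[1]-50):c[1]+50,c[0]-65:c[0]+65]
cv2.imwrite('pics/s6.png',cv2.resize(a,None,fx=5,fy=5,interpolation=cv2.INTER_CUBIC)[:,:,::-1])
```

```text
[0.3809 0.2756 0.0274] [[-0.9951 -0.0988  0.0034]
 [-0.0988  0.9951  0.0018]
 [-0.0035  0.0014 -1.    ]] [ 1.1755  0.3406 -0.0456]
shift cm [-0.561  -0.0683  0.2374] rotvec [ 0.0014  0.0035 -0.001 ]
```

View pics/s6.png

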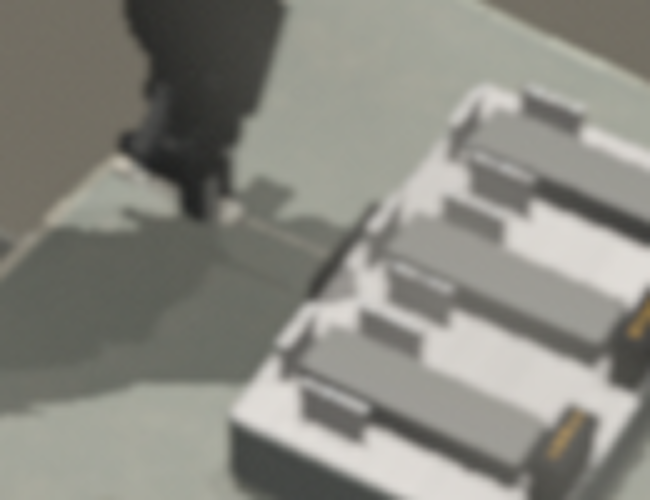

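{"method": "jog_arm", "body": {"steps": [[[0, -0.05, 0.2, 0, 0, 0, 0.5], [-0.2, 0, 0, 0, 0, 0, 0.5], [-0.2, 0, 0, 0, 0, 0, 0.5], [-0.1, 0, 0, 0, 0, 0, 0.5], [0, 0, 0, 0, 0, 0, 0.5]]]}}

```text
time_s: 10.8
tcp_pos: [0.3823, 0.2743, 0.0241]
tool_rot: [[-0.995, -0.099, -0.0], [-0.099, 0.995, -0.0], [0.0, -0.0, -1.0]]
wrist_force: [-1.7, -1.5, -0.2]
width: 0.089
grasp_force: 62.9
```

{"method": "jog_arm", "body": {"steps": [[[-0.1, 0, 0, 0, 0, 0, 0.5], [0, 0, 0, 0, 0, 0, 0.5], [-0.1, 0, 0, 0, 0, 0, 0.5], [0, 0, 0, 0, 0, 0, 0.5], [0, 0, 0, 0, 0, 0, 0.5]]]}}

```text
time_s: 11.3
tcp_pos: [0.3844, 0.2745, 0.0241]
tool_rot: [[-0.995, -0.099, -0.0], [-0.099, 0.995, -0.0], [0.0, -0.0, -1.0]]
wrist_force: [-3.2, -2.1, 0.3]
width: 0.092
grasp_force: 62.9
```

Run:
```python
from h import *
for i in range(4):
    r.snapshot('side'); o=r.observe(); print(o['tcp_pos'],o['wrist_force'],o['grasp_force'])
plan([.4602-.074*.995,.2829-.074*.0998,.025],down(.1))
```

```text
[0.3844 0.2745 0.0241] [-3.9116 -1.7799 -0.2175] 62.892043590545654
[0.3845 0.2746 0.0242] [-4.3442 -0.3858  0.7812] 62.88949728012085
[0.3845 0.2746 0.0242] [-4.1691 -1.2833 -1.2212] 62.88904666900635
[0.3845 0.2746 0.0242] [-3.5245 -0.172  -0.4923] 62.88645029067993
shift cm [-0.2134  0.0733 -0.0836] rotvec [-0.0001  0.0001 -0.0008]
```

{"method": "jog_arm", "body": {"steps": [[[-0.1, 0, 0, 0, 0, 0, 0.5], [0, 0, 0, 0, 0, 0, 0.5], [-0.1, 0, 0, 0, 0, 0, 0.5], [0, 0, 0, 0, 0, 0, 0.5], [0, 0, 0, 0, 0, 0, 0.5]]]}}

```text
time_s: 12.0
tcp_pos: [0.3853, 0.2745, 0.0239]
tool_rot: [[-0.995, -0.099, -0.002], [-0.099, 0.995, -0.0], [0.002, -0.0, -1.0]]
wrist_force: [-8.3, -1.1, 0.8]
width: 0.094
grasp_force: 63.0
```

Run:
```python
from h import *
f=[]
for i in range(3):
    r.snapshot('side'); o=r.observe(); f.append(o['wrist_force']); print(o['tcp_pos'],o['grasp_force'])
print(np.mean(f,0))
im,K,P=snap('wrist','w7.png')
for c in ['side','scene']:
    im,K,P=snap(c); print(c,*lm('driver_tip',c,P),*lm('driver_grip',c,P),*lm('button_face',c,P))
```

```text
[0.3853 0.2745 0.0239] 62.99283742904663
[0.3853 0.2745 0.0239] 62.9918110370636
[0.3853 0.2745 0.0239] 62.98980474472046
[-8.5676 -0.6087  0.3866]
side (0.36, array([ 0.5345, -0.2491, -0.0002])) (0.61, array([0.3894, 0.2711, 0.027 ]))
scene (0.31, array([0.5421, 0.2875, 0.0714])) (0.59, array([0.3934, 0.2775, 0.023 ])) (0.26, array([ 0.592 , -0.1589,  0.0317]))
```

View pics/w7.png

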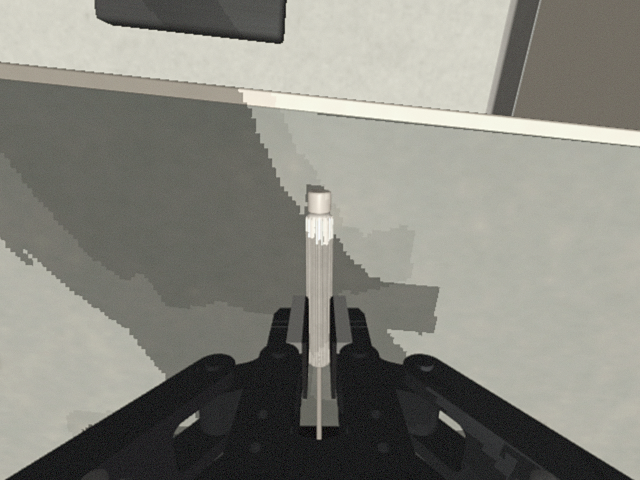

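{"method": "jog_arm", "body": {"steps": [[[-0.1, 0, 0, 0, 0, 0, 0.5], [0, 0, 0, 0, 0, 0, 0.5], [0, 0, 0, 0, 0, 0, 0.5], [0, 0, 0, 0, 0, 0, 0.5], [0, 0, 0, 0, 0, 0, 0.5]]]}}

```text
time_s: 13.1
tcp_pos: [0.3856, 0.2743, 0.0237]
tool_rot: [[-0.995, -0.1, -0.004], [-0.1, 0.995, -0.001], [0.004, -0.0, -1.0]]
wrist_force: [-10.8, -0.8, 1.4]
width: 0.093
grasp_force: 63.1
```

{"method": "jog_arm", "body": {"steps": [[[0, 0, 0, 0, 0, 0, 0.5], [1.5, 0, 0, 0, 0, 0, 0.5], [2.5, 0, 0, 0, 0, 0, 0.5], [1, 0, -2, 0, 0, 0, 0.5], [0, 0, -4, 0, 0, 0, 0.5]]]}}

```text
time_s: 13.6
tcp_pos: [0.3352, 0.2687, 0.0831]
tool_rot: [[-0.995, -0.1, -0.003], [-0.1, 0.995, -0.003], [0.003, -0.003, -1.0]]
wrist_force: [0.6, 0.1, -1.0]
width: 0.096
grasp_force: 62.8
```

{"method": "jog_arm", "body": {"steps": [[[0, -4, -4, 0, 0, 0, 0.5], [0, -4, 0, 0, 0, 0.1, 0.5], [0, -4, 0, 0, 0, 0.1, 0.5], [0, -4, 0, 0, 0, 0, 0.5], [0, 0, 0, 0, 0, 0, 0.5]]]}}

```text
time_s: 14.1
tcp_pos: [0.3406, 0.1119, 0.1199]
tool_rot: [[-0.994, 0.105, 0.002], [0.105, 0.994, -0.001], [-0.002, -0.001, -1.0]]
wrist_force: [-0.2, 0.8, -0.4]
width: 0.1
grasp_force: 62.9
```

Run:
```python
from h import *
im,K,P=snap('wrist'); print(r.observe()['tcp_pos'])
for n in ['tool_mat']: print(n,*lm(n,'wrist',P))
plan([.519,.0268,.06],down(-.106))
```

```text
[0.3415 0.1136 0.12  ]
tool_mat (0.57, array([0.353 , 0.1096, 0.1163])) (0.47, array([ 0.5442,  0.2879, -0.0039])) (0.42, array([0.4631, 0.2808, 0.032 ]))
shift cm [-18.5027  -6.9322   6.0528] rotvec [0.001  0.0029 0.0027]
```

{"method": "jog_arm", "body": {"steps": [[[-4, -2.3, 0, 0, 0, 0, 0.5], [-5, -2.3, 0, 0, 0, 0, 0.5], [-5, -2.3, 2, 0, 0, 0, 0.5], [-4.5, 0, 4, 0, 0, 0, 0.5], [0, 0, 2, 0, 0, 0, 0.5]]]}}

```text
time_s: 14.7
tcp_pos: [0.505, 0.0358, 0.0473]
tool_rot: [[-0.995, 0.101, 0.004], [0.101, 0.995, 0.0], [-0.004, 0.001, -1.0]]
wrist_force: [-1.0, 1.3, -0.6]
width: 0.093
grasp_force: 62.8
```

{"method": "jog_arm", "body": {"steps": [[[0, 0, 2, 0, 0, 0, 0.5], [0, 0, 1, 0, 0, 0, 0.5], [0, 0, 0.2, 0, 0, 0, 0.5], [0, 0, 0.2, 0, 0, 0, 0.5], [0, 0, 0, 0, 0, 0, 0.5]]]}}

```text
time_s: 15.2
tcp_pos: [0.5001, 0.0358, 0.0161]
tool_rot: [[-0.995, 0.1, 0.002], [0.1, 0.995, 0.0], [-0.002, 0.0, -1.0]]
wrist_force: [-0.2, -0.1, -1.0]
width: 0.094
grasp_force: 62.8
```

Run:
```python
from h import *
o=r.observe(); print(o['tcp_pos'],o['wrist_force'])
```

```text
[0.5001 0.0358 0.0161] [-0.1589 -0.1197 -1.0014]
```

{"method": "jog_arm", "body": {"steps": [[[0, 0, 0.5, 0, 0, 0, 0.5], [0, 0, 0.5, 0, 0, 0, 0.5], [0, 0, 0.15, 0, 0, 0, 0.5], [0, 0, 0, 0, 0, 0, 0.5], [0, 0, 0, 0, 0, 0, 0.5]]]}}

```text
time_s: 15.7
tcp_pos: [0.4996, 0.0354, 0.0042]
tool_rot: [[-0.995, 0.101, 0.001], [0.101, 0.995, 0.0], [-0.001, 0.0, -1.0]]
wrist_force: [-2.2, -0.2, 5.4]
width: 0.092
grasp_force: 63.6
```

{"method": "jog_arm", "body": {"steps": [[[0, 0, 0, 0, 0, 0, 3], [0, 0, 0, 0, 0, 0, 3], [0, 0, 0, 0, 0, 0, 3], [0, 0, -2, 0, 0, 0, 4], [0, 0, -4, 0, 0, 0, 6]]]}}

```text
time_s: 16.2
tcp_pos: [0.4974, 0.0352, 0.0621]
tool_rot: [[-0.995, 0.101, -0.005], [0.101, 0.995, -0.0], [0.005, -0.001, -1.0]]
wrist_force: [0.6, 0.1, 0.4]
width: 0.623
grasp_force: 0.0
```

{"method": "jog_arm", "body": {"steps": [[[0, 0, -4, 0, 0, 0, 6], [0, -4, -4, 0, 0, 0, 6], [-1, -4, -3, 0, 0, 0, 6], [-1, -4, 0, 0, 0, 0, 6], [0, 0, 0, 0, 0, 0, 6]]]}}

```text
time_s: 16.7
tcp_pos: [0.5089, -0.0845, 0.1696]
tool_rot: [[-0.995, 0.104, 0.003], [0.104, 0.995, -0.002], [-0.003, -0.001, -1.0]]
wrist_force: [0.3, -0.0, -0.7]
width: 0.702
grasp_force: 0.0
```

Run:
```python
from h import *
im,K,P=snap('wrist','w8.png'); o=r.observe(); print(o['tcp_pos'],o['width'])
for n in ['board_0_center','board_0_terminal','carrier','lip','finger_gap','driver_grip','driver']: print(n,*lm(n,'wrist',P))
```

```text
[ 0.508  -0.0827  0.1688] 0.7045481815040268
board_0_center (0.64, array([ 0.5422, -0.158 ,  0.0337]))
board_0_terminal (0.91, array([ 0.5902, -0.1618,  0.027 ]))
carrier (0.91, array([ 0.5299, -0.2496,  0.0006])) (0.63, array([ 0.4882, -0.2511,  0.046 ]))
lip (0.72, array([ 0.4875, -0.2492,  0.0443])) (0.24, array([0.5104, 0.0328, 0.0022]))
finger_gap
driver_grip (0.84, array([0.5029, 0.0328, 0.01  ]))
driver (0.7, array([0.5098, 0.0337, 0.001 ]))
```

View pics/w8.png

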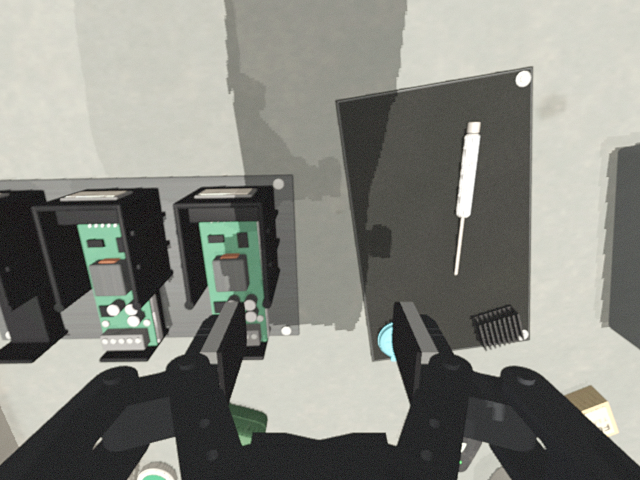

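Run:
```python
from h import *
im,K,P=snap('wrist')
a,b,c=[onplane(u,K,P,.005) for u in [(278,184),(286,330),(8,335)]]
d=b-a; print(a,b,c,'yaw',np.arctan2(d[1],d[0]), 'yaw2',np.arctan2((b-c)[1],(b-c)[0])-np.pi/2, np.linalg.norm(b-a),np.linalg.norm(b-c))
# board: green slab edges, top z=.038: left edge / right edge
for w in [(200,222),(259,222),(208,300),(265,262)]: print(onplane(w,K,P,.038))
# terminal of middle board corner, top z .05
yaw=-.085;x=np.array([np.cos(yaw),np.sin(yaw)]);B=np.array([.5418,-.1565]);g=B+.036*x
print(g); plan(np.r_[g,.12],down(yaw))
```

```text
[ 0.4763 -0.1102  0.005 ] [ 0.6105 -0.1207  0.005 ] [ 0.5903 -0.3769  0.005 ] yaw -0.07803762940271816 yaw2 -0.07881500198782176 0.1346515911194314 0.2569353147287451
[ 0.4935 -0.1677  0.038 ]
[ 0.4978 -0.124   0.038 ]
[ 0.5576 -0.174   0.038 ]
[ 0.5299 -0.1241  0.038 ]
[ 0.5777 -0.1596]
shift cm [-7.7699 -7.2413  4.8357] rotvec [ 0.0002 -0.0002 -0.0144]
```

{"method": "jog_arm", "body": {"steps": [[[-2, -2, 0, 0, 0, 0, 6.5], [-2, -2, 0, 0, 0, 0, 6.5], [-2, -2, 0, 0, 0, -0.02, 6.5], [-1.8, -1, 0, 0, 0, 0, 6.5], [0, 0, 0, 0, 0, 0, 6.5]]]}}

```text
time_s: 17.65
tcp_pos: [0.5802, -0.1587, 0.1679]
tool_rot: [[-0.997, 0.081, 0.001], [0.081, 0.997, -0.0], [-0.001, -0.0, -1.0]]
wrist_force: [1.4, 0.0, -0.3]
width: 0.766
grasp_force: 0.0
```

```bash
cat > look.py <<'E'
from h import *
import sys
im,K,P=snap('wrist',sys.argv[1]); o=r.observe(); print(o['tcp_pos'],o['width'])
for n in ['board_0_center','board_0_terminal','lip','finger_gap','bed_1']: print(n,*lm(n,'wrist',P,.3))
for m in r.masks_of('board_0_center','wrist')[:3]:
    v,u=np.nonzero(m['pixels']); print('mask',m['p'],u.mean(),v.mean(),u.min(),u.max(),v.min(),v.max(),len(u))
E
python3 look.py w9.png
```

```text
[ 0.5788 -0.1578  0.1679] 0.7614587214621847
board_0_center (0.66, array([ 0.5427, -0.1557,  0.0318]))
board_0_terminal (0.91, array([ 0.5911, -0.1599,  0.0304]))
lip (0.88, array([ 0.4916, -0.2477,  0.0453])) (0.7, array([ 0.585 , -0.253 ,  0.0352]))
finger_gap
bed_1 (0.69, array([0.5021, 0.033 , 0.0111]))
mask 0.8 318.4414144773307 179.1494291098548 286 349 106 255 9021
```

View pics/w9.png

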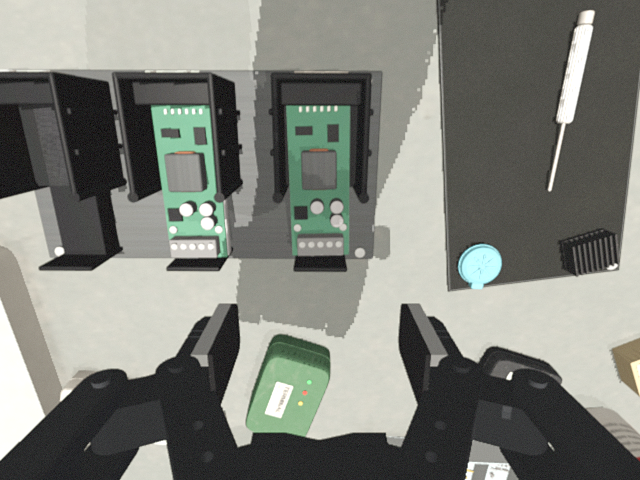

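{"method": "jog_arm", "body": {"steps": [[[0, 0, 3, 0, 0, 0, 6.5], [0, 0, 3, 0, 0, 0, 6.5], [0, 0, 3, 0, 0, 0, 6.5], [0, 0, 2.5, 0, 0, 0, 6.5], [0, 0, 0, 0, 0, 0, 6.5]]]}}

```text
time_s: 18.5
tcp_pos: [0.576, -0.1568, 0.0507]
tool_rot: [[-0.997, 0.08, -0.005], [0.08, 0.997, 0.002], [0.005, 0.001, -1.0]]
wrist_force: [-0.6, -0.9, 1.3]
width: 0.758
grasp_force: 0.0
```

{"method": "jog_arm", "body": {"steps": [[[0, 0, 2, 0, 0, 0, 6.5], [0, 0, 1.5, 0, 0, 0, 6.5], [0, 0, 0.5, 0, 0, 0, 6.5], [0, 0, 0, 0, 0, 0, 6.5], [0, 0, 0, 0, 0, 0, 6.5]]]}}

```text
time_s: 19.0
tcp_pos: [0.5792, -0.1579, 0.0149]
tool_rot: [[-0.997, 0.081, 0.002], [0.081, 0.997, -0.0], [-0.002, -0.0, -1.0]]
wrist_force: [0.2, 0.2, 0.1]
width: 0.758
grasp_force: 0.0
```

Run:
```python
from h import *
o=r.observe(); print(o['tcp_pos'],o['tool_rot'],o['wrist_force'],o['width'])
plan([.578,-.1588,.011],down(-.08))
```

```text
[ 0.5792 -0.1579  0.0149] [[-0.9967  0.0806  0.0017]
 [ 0.0806  0.9967 -0.0003]
 [-0.0017 -0.0002 -1.    ]] [0.2095 0.1954 0.1318] 0.7577254569219528
shift cm [ 0.1105 -0.0999  0.3871] rotvec [-0.0002  0.0017 -0.0007]
```

{"method": "jog_arm", "body": {"steps": [[[0.1, 0, 0.4, 0, 0, 0, 6.5], [0, 0, 0, 0, 0, 0, 4], [0, 0, 0, 0, 0, 0, 4], [0, 0, 0, 0, 0, 0, 4], [0, 0, 0, 0, 0, 0, 4]]], "force": 80}}

```text
time_s: 19.5
tcp_pos: [0.5777, -0.1578, 0.0102]
tool_rot: [[-0.997, 0.081, 0.001], [0.081, 0.997, -0.0], [-0.001, -0.0, -1.0]]
wrist_force: [-1.3, 0.5, 5.4]
width: 0.498
grasp_force: 81.7
```

{"method": "jog_arm", "body": {"steps": [[[0, 0, 0, 0, 0, 0, 4], [0, 0, 0, 0, 0, 0, 4], [0, 0, 0, 0, 0, 0, 4], [0, 0, 0, 0, 0, 0, 4], [0, 0, 0, 0, 0, 0, 4]]]}}

```text
time_s: 20.0
tcp_pos: [0.5777, -0.1579, 0.0102]
tool_rot: [[-0.997, 0.081, 0.001], [0.081, 0.997, -0.0], [-0.001, -0.0, -1.0]]
wrist_force: [-2.0, 0.5, 6.0]
width: 0.499
grasp_force: 81.7
```

Run:
```python
from h import *
o=r.observe(); print(o['tcp_pos'],o['wrist_force'],o['width'],o['grasp_force'])
# tilt path: pivot bare lower corner, grasp frame. per-row increments about pivot
# board frame at tilt th: tcp relative pivot at th=0: (96+, z)
p0=np.array([.096,o['tcp_pos'][2]-.026])
N=6; dth=.42/N
Rm=lambda a:np.array([[np.cos(a),-np.sin(a)],[np.sin(a),np.cos(a)]])
prev=p0
for k in range(1,N+1):
    q=Rm(k*dth)@p0; d=Rm((k-1)*dth).T@(q-prev); prev=q
    print('tool shift x,z cm',-d[0]*100,-d[1]*100,'ay',-dth)
```

```text
[ 0.5777 -0.1579  0.0102] [-2.0425  0.5201  6.0318] 0.49880811323979884 81.69369578361511
tool shift x,z cm -0.08686716939296235 -0.6753161275367089 ay -0.06999999999999999
tool shift x,z cm -0.08686716939296214 -0.6753161275367092 ay -0.06999999999999999
tool shift x,z cm -0.08686716939296185 -0.6753161275367089 ay -0.06999999999999999
tool shift x,z cm -0.0868671693929615 -0.6753161275367093 ay -0.06999999999999999
tool shift x,z cm -0.0868671693929618 -0.6753161275367094 ay -0.06999999999999999
tool shift x,z cm -0.08686716939296188 -0.6753161275367083 ay -0.06999999999999999
```

{"method": "jog_arm", "body": {"steps": [[[-0.09, 0, -0.7, 0, -0.07, 0, 4], [-0.09, 0, -0.7, 0, -0.07, 0, 4], [-0.09, 0, -0.7, 0, -0.07, 0, 4], [-0.09, 0, -0.7, 0, -0.07, 0, 4], [-0.09, 0, -0.7, 0, -0.07, 0, 4]]]}}

```text
time_s: 20.5
tcp_pos: [0.579, -0.158, 0.0463]
tool_rot: [[-0.934, 0.08, 0.348], [0.075, 0.997, -0.028], [-0.349, -0.0, -0.937]]
wrist_force: [7.5, 0.7, -1.9]
width: 0.501
grasp_force: 81.3
```

Run:
```python
from h import *
im,K,P=snap('wrist'); o=r.observe(); print(o['tcp_pos'],o['wrist_force'],o['moment'],o['width'],o['grasp_force'])
print(*lm('board_0_center','wrist',P),*lm('board_0_terminal','wrist',P))
im,K,P=snap('side'); 
print(*lm('board_0_center','side',P),*lm('board_0_terminal','side',P))
c=proj([.54,-.157,.06],K,P).astype(int); a=im[max(0,c[1]-60):c[1]+60,c[0]-80:c[0]+80]
cv2.imwrite('pics/s10.png',cv2.resize(a,None,fx=5,fy=5,interpolation=cv2.INTER_CUBIC)[:,:,::-1])
```

```text
[ 0.5788 -0.158   0.0474] [ 6.7056 -1.4357  0.6643] [-0.242  -1.0707 -0.0714] 0.5000734160737288 81.77856087684631
(0.55, array([ 0.5402, -0.1564,  0.0561])) (0.3, array([0.7487, 0.0099, 0.0036])) (0.86, array([ 0.5824, -0.1596,  0.0694]))
(0.6, array([ 0.5373, -0.156 ,  0.0538])) (0.64, array([ 0.5834, -0.1598,  0.0712])) (0.51, array([0.5445, 0.2907, 0.0014]))
```

View pics/s10.png

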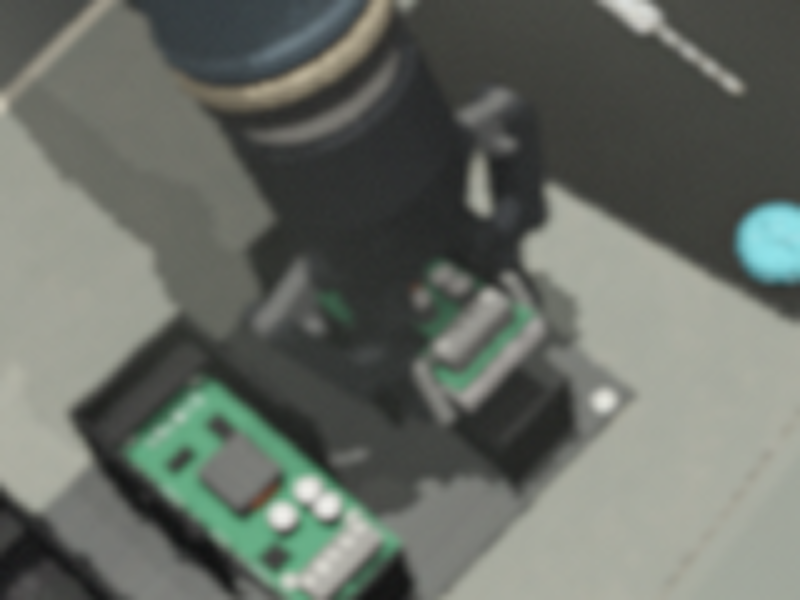

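{"method": "jog_arm", "body": {"steps": [[[-0.6, 0, 0, 0, 0, 0, 4], [-0.8, 0, 0, 0, 0, 0, 4], [-0.8, 0, 0, 0, 0, 0, 4], [-0.8, 0, 0, 0, 0, 0, 4], [-0.6, 0, 0, 0, 0, 0, 4]]]}}

```text
time_s: 21.3
tcp_pos: [0.6117, -0.1605, 0.0573]
tool_rot: [[-0.936, 0.081, 0.342], [0.076, 0.997, -0.028], [-0.343, 0.0, -0.939]]
wrist_force: [0.0, 0.2, -2.4]
width: 0.502
grasp_force: 82.0
```

Run:
```python
from h import *
im,K,P=snap('wrist'); o=r.observe(); print(o['tcp_pos'],o['wrist_force'],o['moment'],o['width'],o['grasp_force'])
print(*lm('board_0_center','wrist',P),*lm('board_0_terminal','wrist',P))
im,K,P=snap('side'); 
print(*lm('board_0_center','side',P),*lm('board_0_terminal','side',P))
```

```text
[ 0.6127 -0.1606  0.0577] [ 2.6327  0.4781 -2.11  ] [ 0.0076  0.252  -0.005 ] 0.4989102814251295 82.04084515571594
(0.97, array([ 0.5705, -0.1599,  0.0647])) (0.84, array([ 0.6152, -0.1634,  0.0773]))
(0.79, array([ 0.5711, -0.1597,  0.0669])) (0.46, array([ 0.57  , -0.2529,  0.0287])) (0.84, array([ 0.619 , -0.1603,  0.0797]))
```

{"method": "jog_arm", "body": {"steps": [[[-0.7, 0, -1.9, 0, 0, 0, 4], [-1.05, 0, -2.8, 0, 0, 0, 4], [-1.05, 0, -2.8, 0, 0, 0, 4], [-1.05, 0, -2.8, 0, 0, 0, 4], [-0.3, 0, -1, 0, 0, 0, 4]]]}}

```text
time_s: 22.1
tcp_pos: [0.6122, -0.1609, 0.1808]
tool_rot: [[-0.935, 0.081, 0.346], [0.075, 0.997, -0.029], [-0.347, -0.001, -0.938]]
wrist_force: [0.4, 0.3, -2.5]
width: 0.495
grasp_force: 82.2
```

{"method": "jog_arm", "body": {"steps": [[[0, 0, 0, 0, 0.07, 0, 4], [0, 2, 0, 0, 0.07, 0, 4], [1, 3, 0, 0, 0.07, -0.03, 4], [1, 4, 0, 0, 0.07, -0.05, 4], [1, 4, 0, 0, 0.07, -0.05, 4]]]}}

```text
time_s: 22.6
tcp_pos: [0.5868, -0.0286, 0.1715]
tool_rot: [[-0.999, -0.049, -0.004], [-0.049, 0.999, -0.013], [0.004, -0.012, -1.0]]
wrist_force: [1.1, -0.4, -1.8]
width: 0.498
grasp_force: 82.0
```

Run:
```python
from h import *
im,K,P=snap('wrist'); o=r.observe(); print(o['tcp_pos'],o['tool_rot'],o['wrist_force'],o['width'],o['grasp_force'])
print(*lm('board_0_center','wrist',P),*lm('board_0_terminal','wrist',P),*lm('bed_1','wrist',P))
yaw=.1;x=np.array([np.cos(yaw),np.sin(yaw)]); y=np.array([-x[1],x[0]])
plan(np.r_[np.array([.5545,.2065])+.036*x,.18],down(.1))
```

```text
[ 0.586  -0.0229  0.1708] [[-0.9984 -0.056  -0.0093]
 [-0.0559  0.9984 -0.0098]
 [ 0.0098 -0.0092 -0.9999]] [ 1.0142  4.888  -1.8764] 0.497662842226236 82.13515520095825
(0.89, array([ 0.5511, -0.0326,  0.1925])) (0.63, array([ 0.6002, -0.0285,  0.1888]))
shift cm [-1.4825 23.7995 -1.1708] rotvec [-0.0122 -0.0024 -0.0498]
```

{"method": "jog_arm", "body": {"steps": [[[0, 4.4, 0, 0, 0, -0.02, 4], [0, 4.4, 0, 0, 0, -0.03, 4], [-0.5, 4.4, 0, 0, 0, 0, 4], [-0.5, 4.4, 0, 0, 0, 0, 4], [-0.4, 4.4, 0, 0, 0, 0, 4]]]}}

```text
time_s: 23.3
tcp_pos: [0.5835, 0.1914, 0.1697]
tool_rot: [[-0.995, -0.096, 0.001], [-0.096, 0.995, -0.012], [0.0, -0.012, -1.0]]
wrist_force: [0.6, -0.2, -1.4]
width: 0.501
grasp_force: 82.3
```

{"method": "jog_arm", "body": {"steps": [[[0, 1.5, 0, 0, 0, 0, 4], [0, 0, 0, 0, 0, 0, 4], [0, 0, 0, 0, 0, 0, 4], [0, 0, 0, 0, 0, 0, 4], [0, 0, 0, 0, 0, 0, 4]]]}}

```text
time_s: 23.8
tcp_pos: [0.5821, 0.2045, 0.1699]
tool_rot: [[-0.995, -0.096, -0.0], [-0.096, 0.995, -0.012], [0.001, -0.012, -1.0]]
wrist_force: [-0.9, 1.2, -2.6]
width: 0.501
grasp_force: 82.3
```

```bash
python3 look.py w11.png
python3 - <<'E'
from h import *
x=np.array([np.cos(.1),np.sin(.1)])
plan(np.r_[np.array([.5545,.2065])+.036*x,.10],down(.1))
E
```

```text
[0.5821 0.2047 0.1699] 0.4978433790467479
board_0_center (0.76, array([0.5439, 0.1981, 0.1954])) (0.42, array([0.5107, 0.0336, 0.0024]))
board_0_terminal
lip
finger_gap
bed_1 (0.9, array([0.5402, 0.369 , 0.0723])) (0.82, array([0.5501, 0.2919, 0.0745])) (0.54, array([0.51  , 0.0348, 0.0021]))
mask 0.78 316.239224267732 229.4294834474313 234 391 54 425 49811
mask 0.21 109.13802221047065 75.2490745637229 101 118 11 185 1891
shift cm [-0.8876  0.415   6.9744] rotvec [-0.0121 -0.0014 -0.0019]
```

View pics/w11.png

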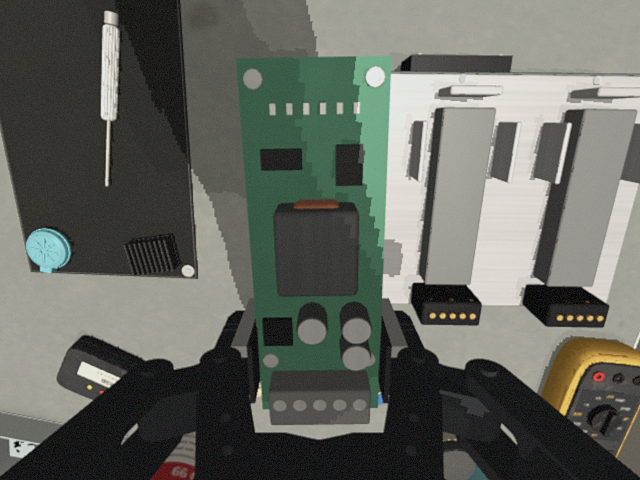

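Run:
```python
from h import *
o=r.observe();i=r.camera_info('wrist');K=np.array(i['K'])
T=np.eye(4);T[:3,:3]=o['tool_rot'];T[:3,3]=o['tcp_pos'];P=T@np.array(i['tool_from_camera'])
img=cv2.imread('pics/w11.png')
for z,q in [(.072,[(438,108),(495,108),(471,287),(427,285)]),(.072,[(570,110),(634,110),(590,287),(546,280)])]:
    w=np.array([onplane(u,K,P,z) for u in q]); print(w[:,:2].round(4).tolist(), w.mean(0))
    f=(w[0]+w[1])/2;b=(w[2]+w[3])/2;d=b-f;print('len',np.linalg.norm(d),'yaw',np.arctan2(d[1],d[0]), 'w',np.linalg.norm(w[1]-w[0]))
A=T[:3,:3];t=T[:3,3]
for u in [(237,57),(390,57),(252,74),(375,77),(250,300),(384,300)]:
    w=onplane(u,K,P,t[2]+.0278); print(u,'rel tool x,y mm',(A.T@(w-t))[:2]*1000)
```

```text
[[0.4907, 0.2667], [0.4874, 0.3003], [0.6035, 0.312], [0.6051, 0.2816]] [0.5467 0.2901 0.072 ]
len 0.11604933243281008 yaw 0.1149088301718494 w 0.03380636429630395
[[0.4841, 0.3447], [0.4804, 0.3823], [0.595, 0.393], [0.593, 0.3616]] [0.5382 0.3704 0.072 ]
len 0.11258867824674675 yaw 0.12277495337669658 w 0.03770233605557741
(237, 57) rel tool x,y mm [ 95.3951 -23.0327]
(390, 57) rel tool x,y mm [95.3281 19.0172]
(252, 74) rel tool x,y mm [ 91.084  -19.1285]
(375, 77) rel tool x,y mm [90.2769 15.1439]
(250, 300) rel tool x,y mm [ 21.2242 -23.619 ]
(384, 300) rel tool x,y mm [21.5105 21.3097]
```

{"method": "jog_arm", "body": {"steps": [[[-0.5, 0.2, 1, -0.012, 0, -0.002, 4], [-0.4, 0.3, 2, 0, 0, 0, 4], [0, 0, 3, 0, 0, 0, 4], [0, 0, 1, 0, 0, 0, 4], [0, 0, 0, 0, 0, 0, 4]]]}}

```text
time_s: 24.65
tcp_pos: [0.5891, 0.2115, 0.0977]
tool_rot: [[-0.995, -0.1, -0.005], [-0.1, 0.995, -0.001], [0.005, -0.001, -1.0]]
wrist_force: [0.8, -0.4, -0.5]
width: 0.495
grasp_force: 82.2
```

Run:
```python
from h import *
plan([.5901,.2102,.062],down(.1)); o=r.observe(); print(o['tcp_pos'],o['grasp_force'],o['width'])
```

```text
shift cm [-0.106  -0.1361  3.5721] rotvec [-0.0008 -0.0051  0.0005]
[0.5891 0.2115 0.0977] 82.24931359291077 0.4945455243128841
```

{"method": "jog_arm", "body": {"steps": [[[-0.05, -0.13, 1.5, 0, 0, 0, 4], [0, 0, 1.2, 0, 0, 0, 4], [0, 0, 0.6, 0, 0, 0, 4], [0, 0, 0.2, 0, 0, 0, 4], [0, 0, 0, 0, 0, 0, 4]]]}}

```text
time_s: 25.15
tcp_pos: [0.5909, 0.2107, 0.0649]
tool_rot: [[-0.995, -0.1, -0.001], [-0.1, 0.995, -0.0], [0.001, 0.0, -1.0]]
wrist_force: [0.7, 0.4, -1.8]
width: 0.496
grasp_force: 82.4
```

Run:
```python
from h import *
r.snapshot('side'); plan([.5901,.2102,.0565],down(.1)); o=r.observe(); print(o['tcp_pos'],o['wrist_force'],o['moment'],o['grasp_force'],o['width'])
```

```text
shift cm [ 0.1008 -0.0464  0.8684] rotvec [ 0.0001 -0.0009  0.0005]
[0.5911 0.2108 0.0652] [-0.1869  0.9287 -2.066 ] [ 0.0062 -0.0969 -0.0319] 82.41183042526245 0.4972664023730251
```

{"method": "jog_arm", "body": {"steps": [[[0.1, -0.05, 0.2, 0, 0, 0, 4], [0, 0, 0.2, 0, 0, 0, 4], [0, 0, 0.2, 0, 0, 0, 4], [0, 0, 0.1, 0, 0, 0, 4], [0, 0, 0, 0, 0, 0, 4]]]}}

```text
time_s: 25.7
tcp_pos: [0.5898, 0.21, 0.0575]
tool_rot: [[-0.995, -0.1, -0.002], [-0.1, 0.995, -0.0], [0.002, -0.0, -1.0]]
wrist_force: [-0.2, 0.2, -2.1]
width: 0.5
grasp_force: 82.4
```

Run:
```python
from h import *
r.snapshot('side'); plan([.5901,.2102,.0565],down(.1)); o=r.observe(); print(o['tcp_pos'],o['wrist_force'],o['moment'],o['grasp_force'],o['width'])
```

```text
shift cm [-0.0294  0.0165  0.1142] rotvec [-0.0002 -0.0016  0.0004]
[0.5898 0.21   0.0576] [-0.9889 -0.2426 -2.2115] [ 0.0016 -0.0286  0.0121] 82.4119234085083 0.500570276298662
```

{"method": "jog_arm", "body": {"steps": [[[0, 0, 0.1, 0, 0, 0, 4], [0, 0, 0.1, 0, 0, 0, 4], [0, 0, 0, 0, 0, 0, 4], [0, 0, 0, 0, 0, 0, 4], [0, 0, 0, 0, 0, 0, 4]]]}}

```text
time_s: 26.25
tcp_pos: [0.59, 0.2101, 0.0562]
tool_rot: [[-0.995, -0.1, -0.001], [-0.1, 0.995, -0.0], [0.001, 0.0, -1.0]]
wrist_force: [-2.3, 0.6, 5.8]
width: 0.502
grasp_force: 83.1
```

{"method": "jog_arm", "body": {"steps": [[[0, 0, 0, 0, 0, 0, 5.5], [0, 0, 0, 0, 0, 0, 6], [0, 0, 0, 0, 0, 0, 6], [0, 0, -2, 0, 0, 0, 6], [0, 0, -4, 0, 0, 0, 6]]]}}

```text
time_s: 26.75
tcp_pos: [0.588, 0.2094, 0.1133]
tool_rot: [[-0.995, -0.1, -0.007], [-0.1, 0.995, -0.002], [0.007, -0.002, -1.0]]
wrist_force: [1.5, -0.4, -0.1]
width: 0.702
grasp_force: 0.0
```

{"method": "jog_arm", "body": {"steps": [[[0, 0, -4, 0, 0, 0, 6.5], [0, -3, -2, 0, 0, 0, 6.5], [0, -4, 0, 0, 0, 0, 6.5], [0, 0, 0, 0, 0, 0, 6.5], [0, 0, 0, 0, 0, 0, 6.5]]]}}

```text
time_s: 27.25
tcp_pos: [0.5971, 0.1397, 0.1756]
tool_rot: [[-0.995, -0.098, -0.002], [-0.098, 0.995, -0.0], [0.002, 0.0, -1.0]]
wrist_force: [-0.5, 0.2, -0.5]
width: 0.762
grasp_force: 0.0
```

```bash
cat > chk.py <<'E'
from h import *
o=r.observe(); print(o['tcp_pos'],o['width'])
F=np.array([.5465,.29]);x=np.array([np.cos(.1),np.sin(.1)]);y=np.array([-x[1],x[0]])
for c in ['wrist','side','scene']:
    im,K,P=snap(c)
    for n in ['board_0_center','board_0_terminal','driver_grip']:
        for p,w in lm(n,c,P,.3):
            f=np.r_[(w[:2]-F)@x,(w[:2]-F)@y,w[2]]*1000
            print(c,n,p,w,'fix',f.round(1) if w[1]>.1 else '')
E
python3 chk.py
```

```text
[0.5971 0.1397 0.1756] 0.7622598864369293
wrist board_0_center 0.74 [0.5533 0.2054 0.0782] fix [ -1.7 -84.9  78.2]
wrist board_0_terminal 0.82 [0.6022 0.2076 0.0764] fix [ 47.2 -87.5  76.4]
wrist driver_grip 0.93 [0.5019 0.0343 0.0114] fix 
side board_0_center 0.63 [0.5557 0.2063 0.0771] fix [  0.8 -84.1  77.1]
side board_0_center 0.31 [0.5028 0.0334 0.0052] fix 
side board_0_terminal 0.66 [0.6033 0.2125 0.0783] fix [ 48.8 -82.8  78.3]
side board_0_terminal 0.48 [0.5432 0.2885 0.0029] fix [-3.4 -1.2  2.9]
scene board_0_center 0.9 [0.5507 0.2063 0.0785] fix [ -4.2 -83.6  78.5]
scene board_0_terminal 0.61 [0.6031 0.21   0.0761] fix [ 48.3 -85.2  76.1]
scene board_0_terminal 0.53 [ 0.5702 -0.2508  0.0312] fix
```

{"method": "jog_arm", "body": {"steps": [[[0, -3, 0, 0, 0, 0.02, 6.5], [0.3, -4.5, 0, 0, 0, 0.02, 6.5], [0.3, -4.5, 0, 0, 0, 0.02, 6.5], [0.3, -4.5, 0, 0, 0, 0.02, 6.5], [0.3, -4.5, 0, 0, 0, 0.02, 6.5]]]}}

```text
time_s: 28.35
tcp_pos: [0.597, -0.0714, 0.1759]
tool_rot: [[-1.0, 0.0, -0.001], [0.0, 1.0, -0.0], [0.001, -0.0, -1.0]]
wrist_force: [1.0, 0.7, 0.9]
width: 0.76
grasp_force: 0.0
```

{"method": "jog_arm", "body": {"steps": [[[0.3, -4.5, 0, 0, 0, 0.02, 6.5], [0.3, -4.5, 0, 0, 0, 0.02, 6.5], [0.3, -4.5, 0, 0, 0, 0.02, 6.5], [0.3, -4.5, 0, 0, 0, 0.02, 6.5], [0, 0, 0, 0, 0, 0, 6.5]]]}}

```text
time_s: 28.85
tcp_pos: [0.5789, -0.2545, 0.1756]
tool_rot: [[-0.996, 0.085, -0.001], [0.085, 0.996, -0.002], [0.001, -0.002, -1.0]]
wrist_force: [0.7, -0.2, -0.3]
width: 0.763
grasp_force: 0.0
```

```bash
python3 look.py w12.png
python3 - <<'E'
from h import *
plan([.5704,-.2523,.17],down(-.08))
E
```

```text
[ 0.5792 -0.2521  0.1756] 0.7615713229737566
board_0_center
board_0_terminal
lip (0.76, array([ 0.4873, -0.2493,  0.0441]))
finger_gap
bed_1
shift cm [ 0.9384 -0.4977  0.6014] rotvec [-0.0003 -0.0012  0.0022]
```

```bash
cat > green.py <<'E'
from h import *
im,K,P=snap('wrist')
h=cv2.cvtColor(im,cv2.COLOR_RGB2HSV); m=((h[:,:,0]>60)&(h[:,:,0]<90)&(h[:,:,1]>80)&(h[:,:,2]>40)).astype(np.uint8)
m=cv2.morphologyEx(m,cv2.MORPH_CLOSE,np.ones((25,25)))
n,l,s,c=cv2.connectedComponentsWithStats(m)
for i in range(1,n):
    if s[i,4]>1500: 
        print('box',s[i]); ys,xs=np.nonzero(l==i)
        for v in np.linspace(ys.min()+4,ys.max()-4,6).astype(int):
            q=xs[ys==v]; print('  row',v,q.min(),q.max(),onplane(((q.min()+q.max())/2,v),K,P,.038))
E
python3 green.py
python3 - <<'E'
from h import *
for c in ['side','scene','wrist']:
    im,K,P=snap(c)
    for n in ['board_1_center','board_0_terminal']: print(c,n,*lm(n,c,P,.2))
E
```

```text
box [ 283   94   63  152 6481]
  row 98 284 345 [ 0.488  -0.2444  0.038 ]
  row 126 284 344 [ 0.5065 -0.2463  0.038 ]
  row 155 285 343 [ 0.5265 -0.2479  0.038 ]
  row 183 286 342 [ 0.5468 -0.2496  0.038 ]
  row 212 287 342 [ 0.5688 -0.251   0.038 ]
  row 241 288 342 [ 0.592  -0.2525  0.038 ]
side board_1_center (0.63, array([ 0.5318, -0.2491,  0.032 ]))
side board_0_terminal (0.72, array([0.6049, 0.2149, 0.0765])) (0.45, array([ 0.5377,  0.02  , -0.0001])) (0.29, array([ 0.5726, -0.2522,  0.026 ]))
scene board_1_center (0.74, array([ 0.5367, -0.2479,  0.034 ])) (0.27, array([0.6027, 0.212 , 0.0769]))
scene board_0_terminal (0.58, array([0.6019, 0.2075, 0.0766]))
wrist board_1_center (0.74, array([ 0.5343, -0.2494,  0.0301]))
wrist board_0_terminal (0.54, array([ 0.7363, -0.2059,  0.0014]))
```

{"method": "jog_arm", "body": {"steps": [[[0.4, 0, 2, 0, 0, 0, 6.5], [0.47, 0, 3, 0, 0, 0, 6.5], [0, 0, 4, 0, 0, 0, 6.5], [0, 0, 3, 0, 0, 0, 6.5], [0, 0, 0, 0, 0, 0, 6.5]]]}}

```text
time_s: 30.2
tcp_pos: [0.5682, -0.2475, 0.0519]
tool_rot: [[-0.997, 0.08, -0.008], [0.08, 0.997, 0.003], [0.008, 0.002, -1.0]]
wrist_force: [-0.5, 0.5, 0.1]
width: 0.762
grasp_force: 0.0
```

{"method": "jog_arm", "body": {"steps": [[[0, 0, 2, 0, 0, 0, 6.5], [0, 0, 1.5, 0, 0, 0, 6.5], [0, 0, 0.6, 0, 0, 0, 6.5], [0, 0, 0, 0, 0, 0, 6.5], [0, 0, 0, 0, 0, 0, 6.5]]]}}

```text
time_s: 30.7
tcp_pos: [0.5717, -0.249, 0.0162]
tool_rot: [[-0.997, 0.079, 0.0], [0.079, 0.997, -0.001], [-0.0, -0.001, -1.0]]
wrist_force: [-0.0, 0.3, 0.1]
width: 0.759
grasp_force: 0.0
```

Run:
```python
from h import *
r.snapshot('side');o=r.observe(); print(o['tcp_pos'],o['wrist_force'])
plan([.5705,-.2512,.0105],down(-.079))
```

```text
[ 0.5717 -0.249   0.0162] [-0.0498  0.208   0.2837]
shift cm [ 0.1058 -0.2293  0.5735] rotvec [-0.0009  0.0004 -0.0006]
```

{"method": "jog_arm", "body": {"steps": [[[0.1, -0.23, 0.3, 0, 0, 0, 6.5], [0, 0, 0.25, 0, 0, 0, 6.5], [0, 0, 0, 0, 0, 0, 4], [0, 0, 0, 0, 0, 0, 4], [0, 0, 0, 0, 0, 0, 4]]], "force": 80}}

```text
time_s: 31.25
tcp_pos: [0.5699, -0.2509, 0.0096]
tool_rot: [[-0.997, 0.08, -0.001], [0.08, 0.997, -0.0], [0.001, -0.0, -1.0]]
wrist_force: [0.3, -0.7, 2.6]
width: 0.501
grasp_force: 81.4
```

{"method": "jog_arm", "body": {"steps": [[[0, 0, 0, 0, 0, 0, 4], [0, 0, 0, 0, 0, 0, 4], [0, 0, 0, 0, 0, 0, 4], [0, 0, 0, 0, 0, 0, 4], [0, 0, 0, 0, 0, 0, 4]]]}}

```text
time_s: 31.75
tcp_pos: [0.5698, -0.2509, 0.0096]
tool_rot: [[-0.997, 0.079, -0.001], [0.079, 0.997, -0.0], [0.001, -0.001, -1.0]]
wrist_force: [-1.3, 0.1, 5.5]
width: 0.504
grasp_force: 81.5
```

{"method": "jog_arm", "body": {"steps": [[[-0.09, 0, -0.7, 0, -0.07, 0, 4], [-0.09, 0, -0.7, 0, -0.07, 0, 4], [-0.09, 0, -0.7, 0, -0.07, 0, 4], [-0.09, 0, -0.7, 0, -0.07, 0, 4], [-0.09, 0, -0.7, 0, -0.07, 0, 4]]]}}

```text
time_s: 32.25
tcp_pos: [0.5696, -0.2507, 0.0448]
tool_rot: [[-0.936, 0.079, 0.344], [0.074, 0.997, -0.027], [-0.345, -0.0, -0.939]]
wrist_force: [3.0, 0.7, -1.3]
width: 0.499
grasp_force: 81.2
```

```bash
cat > st.py <<'E'
from h import *
for c in ['wrist','side']:
    im,K,P=snap(c); print(c,'C',*lm('board_1_center',c,P),'T',*lm('board_1_terminal',c,P))
o=r.observe(); print(o['tcp_pos'],o['wrist_force'],o['moment'],o['width'],o['grasp_force'])
E
python3 st.py
```

```text
wrist C (0.95, array([ 0.5291, -0.2477,  0.0482])) T (0.86, array([ 0.5787, -0.2502,  0.0735]))
side C (0.95, array([ 0.531 , -0.2473,  0.0573])) T (0.89, array([ 0.5761, -0.2536,  0.073 ])) (0.65, array([ 0.5361, -0.247 , -0.0007]))
[ 0.5698 -0.2509  0.0446] [ 1.924  -0.509   0.2944] [-0.0309 -0.1913 -0.0155] 0.4996609727583563 81.85569405555725
```

Tilted; draw out, lift, level.

{"method": "jog_arm", "body": {"steps": [[[-0.6, 0, 0, 0, 0, 0, 4], [-0.8, 0, 0, 0, 0, 0, 4], [-0.8, 0, 0, 0, 0, 0, 4], [-0.8, 0, 0, 0, 0, 0, 4], [-0.6, 0, 0, 0, 0, 0, 4]]]}}

```text
time_s: 33.05
tcp_pos: [0.6041, -0.2536, 0.057]
tool_rot: [[-0.937, 0.079, 0.341], [0.074, 0.997, -0.027], [-0.342, -0.0, -0.94]]
wrist_force: [-0.2, 0.2, -2.1]
width: 0.499
grasp_force: 81.9
```

```bash
python3 st.py
```

```text
wrist C (0.79, array([ 0.5625, -0.252 ,  0.0661])) T (0.91, array([ 0.6131, -0.2546,  0.085 ]))
side C (0.91, array([ 0.5662, -0.2484,  0.0658])) (0.51, array([ 0.5736, -0.253 ,  0.0265])) (0.34, array([0.5535, 0.2042, 0.0797])) T (0.62, array([ 0.6059, -0.2571,  0.0839]))
[ 0.6026 -0.2534  0.0565] [ 0.1469 -0.6067 -0.1772] [ 0.0032  0.337  -0.0254] 0.501494958398572 81.8910026550293
```

{"method": "jog_arm", "body": {"steps": [[[-0.7, 0, -1.9, 0, 0, 0, 4], [-1.05, 0, -2.8, 0, 0, 0, 4], [-1.05, 0, -2.8, 0, 0, 0, 4], [-1.05, 0, -2.8, 0, 0, 0, 4], [-0.5, 0, -1.5, 0, 0, 0, 4]]]}}

```text
time_s: 33.85
tcp_pos: [0.6043, -0.2539, 0.1855]
tool_rot: [[-0.936, 0.08, 0.343], [0.074, 0.997, -0.029], [-0.344, -0.001, -0.939]]
wrist_force: [1.5, -0.8, -1.5]
width: 0.497
grasp_force: 81.8
```

{"method": "jog_arm", "body": {"steps": [[[0, 0, 0, 0, 0.07, 0, 4], [0, 2, 0, 0, 0.07, 0, 4], [0, 3, 0, 0, 0.07, -0.03, 4], [0, 4, 0, 0, 0.07, -0.04, 4], [0, 4, 0, 0, 0.07, -0.04, 4]]]}}

```text
time_s: 34.35
tcp_pos: [0.6099, -0.123, 0.1822]
tool_rot: [[-1.0, -0.03, -0.004], [-0.03, 0.999, -0.012], [0.004, -0.011, -1.0]]
wrist_force: [0.8, 0.3, -1.6]
width: 0.5
grasp_force: 81.8
```

{"method": "jog_arm", "body": {"steps": [[[0, 4, 0, 0, 0, -0.02, 4], [0, 4.5, 0, 0, 0, -0.02, 4], [0, 4.5, 0, 0, 0, -0.03, 4], [0, 4.5, 0, 0, 0, 0, 4], [0, 4.5, 0, 0, 0, 0, 4]]]}}

```text
time_s: 34.85
tcp_pos: [0.5939, 0.0972, 0.1794]
tool_rot: [[-0.995, -0.099, -0.002], [-0.099, 0.995, -0.011], [0.003, -0.011, -1.0]]
wrist_force: [0.3, -0.4, -1.2]
width: 0.507
grasp_force: 81.9
```

```bash
python3 st.py;  python3 - <<'E'
from h import *
plan([.5817,.2937,.17],down(.1))
E
```

```text
wrist C (0.88, array([0.5584, 0.093 , 0.1987])) T (0.72, array([0.6102, 0.0958, 0.2032]))
side C (0.9, array([0.5562, 0.096 , 0.2029])) (0.7, array([0.6026, 0.2106, 0.0758])) T (0.92, array([0.6059, 0.0976, 0.2019])) (0.28, array([0.5328, 0.0171, 0.0004]))
[0.5945 0.095  0.1795] [ 0.8676  0.1498 -1.0319] [-0.0706 -0.0978  0.001 ] 0.4953782077240442 81.90240025520325
shift cm [-0.7028 19.908   0.7225] rotvec [-0.0111 -0.0031 -0.0007]
```

{"method": "jog_arm", "body": {"steps": [[[0, 4.4, 0, -0.011, 0, 0, 4], [-0.2, 4.4, 0, 0, 0, 0, 4], [-0.2, 4.4, 0, 0, 0, 0, 4], [-0.3, 4.4, 0, 0, 0, 0, 4], [0, 2.3, 0, 0, 0, 0, 4]]]}}

```text
time_s: 35.65
tcp_pos: [0.5821, 0.2959, 0.1788]
tool_rot: [[-0.995, -0.099, -0.003], [-0.099, 0.995, 0.001], [0.003, 0.001, -1.0]]
wrist_force: [0.5, -0.8, -1.3]
width: 0.501
grasp_force: 81.9
```

{"method": "jog_arm", "body": {"steps": [[[0, 0, 1, 0, 0, 0, 4], [0, 0, 2, 0, 0, 0, 4], [0, 0, 2, 0, 0, 0, 4], [0, 0, 2, 0, 0, 0, 4], [0, 0, 0, 0, 0, 0, 4]]]}}

```text
time_s: 36.15
tcp_pos: [0.5804, 0.2914, 0.106]
tool_rot: [[-0.995, -0.097, -0.008], [-0.097, 0.995, -0.003], [0.008, -0.002, -1.0]]
wrist_force: [-0.4, -0.7, -2.2]
width: 0.501
grasp_force: 81.9
```

```bash
python3 st.py;  python3 - <<'E'
from h import *
plan([.5817,.2937,.065],down(.1))
E
```

```text
wrist C (0.86, array([0.5462, 0.2873, 0.1243])) T (0.93, array([0.5986, 0.2941, 0.1296]))
side C (0.72, array([0.5451, 0.2926, 0.1283])) T (0.69, array([0.5978, 0.2913, 0.1331])) (0.23, array([0.603 , 0.2111, 0.0794]))
[0.5823 0.2942 0.1103] [-0.3539 -0.0813 -0.4986] [-0.0215 -0.0699  0.0414] 0.496756367836038 81.9312071800232
shift cm [ 0.058  -0.0519  4.5323] rotvec [ 0.0009 -0.0011 -0.0008]
```

{"method": "jog_arm", "body": {"steps": [[[0.05, -0.05, 2, 0, 0, 0, 4], [0, 0, 1.6, 0, 0, 0, 4], [0, 0, 0.8, 0, 0, 0, 4], [0, 0, 0, 0, 0, 0, 4], [0, 0, 0, 0, 0, 0, 4]]]}}

```text
time_s: 36.95
tcp_pos: [0.5813, 0.294, 0.0658]
tool_rot: [[-0.995, -0.1, -0.002], [-0.1, 0.995, 0.0], [0.002, 0.001, -1.0]]
wrist_force: [0.0, 0.0, -1.5]
width: 0.504
grasp_force: 82.0
```

Run:
```python
from h import *
r.snapshot('side');plan([.5817,.2937,.0575],down(.1)); o=r.observe(); print(o['tcp_pos'],o['wrist_force'],o['width'],o['grasp_force'])
```

```text
shift cm [-0.0199 -0.0439  0.857 ] rotvec [ 0.0007 -0.0016 -0.0003]
[0.5815 0.2941 0.0661] [ 0.7816  0.3654 -1.3498] 0.5001660282460839 81.97790622711182
```

{"method": "jog_arm", "body": {"steps": [[[0, -0.04, 0.3, 0, 0, 0, 4], [0, 0, 0.25, 0, 0, 0, 4], [0, 0, 0.25, 0, 0, 0, 4], [0, 0, 0, 0, 0, 0, 4], [0, 0, 0, 0, 0, 0, 4]]]}}

```text
time_s: 37.5
tcp_pos: [0.5809, 0.2934, 0.057]
tool_rot: [[-0.995, -0.1, -0.003], [-0.1, 0.995, -0.0], [0.003, 0.0, -1.0]]
wrist_force: [-1.0, 0.3, -0.6]
width: 0.5
grasp_force: 82.0
```

{"method": "jog_arm", "body": {"steps": [[[0, 0, 0.1, 0, 0, 0, 4], [0, 0, 0.1, 0, 0, 0, 4], [0, 0, 0, 0, 0, 0, 4], [0, 0, 0, 0, 0, 0, 4], [0, 0, 0, 0, 0, 0, 4]]]}}

```text
time_s: 38.0
tcp_pos: [0.5811, 0.2935, 0.0556]
tool_rot: [[-0.995, -0.099, -0.002], [-0.099, 0.995, 0.0], [0.002, 0.0, -1.0]]
wrist_force: [-2.1, -1.1, 6.2]
width: 0.499
grasp_force: 82.6
```

Run:
```python
from h import *
o=r.observe(); print(o['tcp_pos'],o['wrist_force'],o['width'],o['grasp_force'])
```

```text
[0.5811 0.2935 0.0556] [-2.0945 -1.0696  6.1866] 0.49881488889086156 82.6021420955658
```

{"method": "jog_arm", "body": {"steps": [[[0, 0, 0, 0, 0, 0, 5.5], [0, 0, 0, 0, 0, 0, 6], [0, 0, 0, 0, 0, 0, 6], [0, 0, -2, 0, 0, 0, 6], [0, 0, -4, 0, 0, 0, 6]]]}}

```text
time_s: 38.5
tcp_pos: [0.5792, 0.2924, 0.1124]
tool_rot: [[-0.995, -0.1, -0.009], [-0.099, 0.995, -0.003], [0.009, -0.002, -1.0]]
wrist_force: [0.6, -0.3, -0.3]
width: 0.698
grasp_force: 0.0
```

{"method": "jog_arm", "body": {"steps": [[[0, 0, -4, 0, 0, 0, 6], [0, -3, -2, 0, 0, 0, 6], [1, -4.5, 0, 0, 0, 0.04, 6], [1, -4.5, 0, 0, 0, 0.04, 5], [1, -4.5, 0, 0, 0, 0.06, 4]]]}}

```text
time_s: 39.0
tcp_pos: [0.5621, 0.1257, 0.1751]
tool_rot: [[-0.999, 0.042, -0.002], [0.042, 0.999, -0.0], [0.002, -0.0, -1.0]]
wrist_force: [1.1, -0.9, 0.1]
width: 0.467
grasp_force: 0.0
```

{"method": "jog_arm", "body": {"steps": [[[1, -4.5, 0, 0, 0, 0.06, 4], [1, -4, 0, 0, 0, 0, 4], [0, 0, 0, 0, 0, 0, 4], [0, 0, 0, 0, 0, 0, 4], [0, 0, 0, 0, 0, 0, 4]]]}}

```text
time_s: 39.5
tcp_pos: [0.5371, 0.0443, 0.1752]
tool_rot: [[-0.995, 0.1, -0.003], [0.1, 0.995, 0.0], [0.003, -0.0, -1.0]]
wrist_force: [0.3, 1.3, -0.0]
width: 0.468
grasp_force: 0.0
```

```bash
python3 chk.py
python3 - <<'E'
from h import *
im,K,P=snap('wrist','w13.png')
for m in r.masks_of('driver','wrist')[:2]:
    px=m['pixels'].astype(np.uint8); v,u=np.nonzero(px); print(m['p'],len(u),u.min(),u.max(),v.min(),v.max())
    for w in np.linspace(v.min()+2,v.max()-2,9).astype(int): q=u[v==w]; print(w,q.min() if len(q) else '',q.max() if len(q) else '', onplane((q.mean(),w),K,P,.007) if len(q) else '')
E
```

```text
[0.5371 0.0443 0.1752] 0.4683757905685441
wrist board_0_center 0.85 [0.5544 0.2037 0.0789] fix [ -0.7 -86.6  78.9]
wrist board_0_terminal 0.85 [0.6014 0.2079 0.0773] fix [ 46.5 -87.1  77.3]
wrist driver_grip 0.83 [0.5038 0.0389 0.011 ] fix 
side board_0_center 0.98 [0.5541 0.2042 0.0782] fix [ -1.  -86.2  78.2]
side board_0_terminal 0.81 [0.6045 0.2112 0.0784] fix [ 49.8 -84.2  78.4]
side driver_grip 0.48 [0.5037 0.0306 0.0078] fix 
scene board_0_center 0.74 [0.5521 0.2063 0.0791] fix [ -2.7 -83.9  79.1]
scene board_0_terminal 0.82 [0.6047 0.2113 0.0797] fix [ 50.1 -84.1  79.7]
scene driver_grip 0.61 [0.5061 0.037  0.0048] fix 
0.62 1423 296 311 104 256
106 298 308 [0.4478 0.0399 0.007 ]
124 297 309 [0.461  0.0384 0.007 ]
143 296 310 [0.4754 0.0368 0.007 ]
161 298 310 [0.4894 0.036  0.007 ]
180 298 310 [0.5047 0.0343 0.007 ]
198 299 309 [0.5195 0.0326 0.007 ]
217 303 305 [0.5357 0.0308 0.007 ]
235 304 305 [0.5516 0.0294 0.007 ]
254 304 305 [0.5688 0.0275 0.007 ]
```

{"method": "jog_arm", "body": {"steps": [[[1.8, -0.6, 3, 0, 0, 0, 4], [1.8, -0.7, 3, 0, 0, 0, 4], [0, 0, 3, 0, 0, 0, 4], [0, 0, 3, 0, 0, 0, 4], [0, 0, 2, 0, 0, 0, 4]]]}}

```text
time_s: 40.7
tcp_pos: [0.4982, 0.0342, 0.0337]
tool_rot: [[-0.995, 0.1, -0.004], [0.1, 0.995, -0.0], [0.004, -0.001, -1.0]]
wrist_force: [-0.1, 0.9, 0.0]
width: 0.468
grasp_force: 0.0
```

{"method": "jog_arm", "body": {"steps": [[[0, 0, 1.0, 0, 0, 0, 4], [0, 0, 1.0, 0, 0, 0, 4], [0, 0, 0, 0, 0, 0, 4], [0, 0, 0, 0, 0, 0, 4], [0, 0, 0, 0, 0, 0, 4]]]}}

```text
time_s: 41.2
tcp_pos: [0.4998, 0.0344, 0.0162]
tool_rot: [[-0.995, 0.1, -0.001], [0.1, 0.995, 0.0], [0.001, -0.0, -1.0]]
wrist_force: [0.1, -0.5, 0.1]
width: 0.466
grasp_force: 0.0
```

Run:
```python
from h import *
x=np.array([np.cos(.1),np.sin(.1)]);y=np.array([-x[1],x[0]]);F=np.array([.5465,.29])
for c in ['side','scene']:
    im,K,P=snap(c); h=cv2.cvtColor(im,cv2.COLOR_RGB2HSV); g=(h[:,:,0]>60)&(h[:,:,0]<90)&(h[:,:,1]>80)
    for b in [84,0,-84]:
        t=[]
        for a in [-45,-25,25,40]:
            for s in (-15,15):
                u=proj(np.r_[F+x*a/1000+y*(b+s)/1000,.084],K,P).round().astype(int); t.append(int(g[u[1],u[0]]))
        print(c,b,t)
    for n in ['board_1_center','board_2_center']: print(*lm(n,c,P,.2))
plan([.4996,.0351,.0045],down(-.102)); o=r.observe(); print(o['tcp_pos'],o['wrist_force'])
```

```text
side 84 [0, 0, 0, 0, 0, 0, 0, 0]
side 0 [0, 0, 0, 0, 0, 0, 0, 0]
side -84 [0, 1, 1, 0, 0, 0, 0, 0]
(0.71, array([0.5043, 0.0316, 0.0055])) (0.55, array([0.5464, 0.292 , 0.0791]))

scene 84 [0, 0, 0, 0, 0, 0, 0, 0]
scene 0 [1, 0, 1, 0, 0, 0, 0, 0]
scene -84 [0, 1, 1, 1, 0, 0, 0, 0]
(0.78, array([0.5461, 0.2901, 0.0767]))

shift cm [-0.0337  0.0752  1.112 ] rotvec [-0.0003 -0.0024  0.0016]
[0.4992 0.0344 0.0156] [-0.5174  0.9523 -0.3795]
```

{"method": "jog_arm", "body": {"steps": [[[0, 0.06, 0.5, 0, 0, 0, 4], [0, 0, 0.5, 0, 0, 0, 4], [0, 0, 0.1, 0, 0, 0, 4], [0, 0, 0, 0, 0, 0, 2], [0, 0, 0, 0, 0, 0, 0.5]]], "force": 60}}

```text
time_s: 42.0
tcp_pos: [0.499, 0.035, 0.0042]
tool_rot: [[-0.995, 0.1, -0.003], [0.1, 0.995, -0.0], [0.003, -0.0, -1.0]]
wrist_force: [0.6, 0.0, 0.4]
width: 0.135
grasp_force: 0.0
```

{"method": "jog_arm", "body": {"steps": [[[0, 0, 0, 0, 0, 0, 0.5], [0, 0, 0, 0, 0, 0, 0.5], [0, 0, 0, 0, 0, 0, 0.5], [0, 0, 0, 0, 0, 0, 0.5], [0, 0, 0, 0, 0, 0, 0.5]]]}}

```text
time_s: 42.5
tcp_pos: [0.4992, 0.035, 0.0045]
tool_rot: [[-0.995, 0.1, -0.003], [0.1, 0.995, -0.0], [0.003, -0.0, -1.0]]
wrist_force: [0.2, 0.1, 2.2]
width: 0.096
grasp_force: 59.1
```

{"method": "jog_arm", "body": {"steps": [[[0, 0, -1, 0, 0, 0, 0.5], [0, 0, -3, 0, 0, 0, 0.5], [1, 0, -4, 0, 0, 0, 0.5], [4, 2, -2, 0, 0, 0, 0.5], [4, 3, 0, 0, 0, 0, 0.5]]]}}

```text
time_s: 43.0
tcp_pos: [0.4161, 0.0939, 0.1077]
tool_rot: [[-0.995, 0.103, 0.002], [0.103, 0.995, 0.001], [-0.002, 0.001, -1.0]]
wrist_force: [0.6, 0.9, -0.9]
width: 0.093
grasp_force: 58.8
```

{"method": "jog_arm", "body": {"steps": [[[4, 4, 0, 0, 0, 0, 0.5], [2, 4, 0, 0, 0, -0.1, 0.5], [0, 4, 0, 0, 0, -0.1, 0.5], [0, 4, 0, 0, 0, 0, 0.5], [0, 0, 0, 0, 0, 0, 0.5]]]}}

```text
time_s: 43.5
tcp_pos: [0.3634, 0.2583, 0.1056]
tool_rot: [[-0.995, -0.104, -0.001], [-0.104, 0.995, 0.002], [0.001, 0.002, -1.0]]
wrist_force: [-1.0, 0.1, 0.7]
width: 0.096
grasp_force: 58.9
```

Run:
```python
from h import *
im,K,P=snap('wrist'); o=r.observe(); print(o['tcp_pos'],o['qpos'],o['width'],o['grasp_force'])
A=np.array(o['tool_rot']);t=np.array(o['tcp_pos'])
a=cv2.imread('pics/w7.png')
# compare handle region with the picture of the first grip
d=np.abs(im[180:370,295:345,::-1].astype(int)-a[180:370,295:345]).mean(); print('diff',d)
g=cv2.cvtColor(im,cv2.COLOR_RGB2GRAY); g0=cv2.cvtColor(a,cv2.COLOR_BGR2GRAY)
for nm,q in (('now',g),('first',g0)):
    for v in (200,240,280,340): 
        s=np.nonzero(q[v,295:345]>135)[0]; print(nm,v,295+s.min() if len(s) else None,295+s.max() if len(s) else None)
plan([.3569,.272,.06],down(.1))
```

```text
[0.363  0.2561 0.1052] [ 0.6132  0.1865 -0.4244  0.9616  0.0017  0.5097] 0.09863459346193573 58.898277282714844
diff 14.336245614035088
now 200 308 344
now 240 306 332
now 280 306 331
now 340 309 328
first 200 295 344
first 240 306 344
first 280 306 331
first 340 310 328
shift cm [0.4335 1.6418 4.5232] rotvec [ 0.0007 -0.0023  0.0035]
```

{"method": "jog_arm", "body": {"steps": [[[0.4, 1.6, 2, 0, 0, 0.004, 0.5], [0, 0, 3, 0, 0, 0, 0.5], [0, 0, 2.5, 0, 0, 0, 0.5], [0, 0, 0.5, 0, 0, 0, 0.5], [0, 0, 0, 0, 0, 0, 0.5]]]}}

```text
time_s: 44.05
tcp_pos: [0.3572, 0.2685, 0.0246]
tool_rot: [[-0.996, -0.095, -0.004], [-0.095, 0.996, -0.001], [0.004, -0.001, -1.0]]
wrist_force: [0.1, 0.1, -0.3]
width: 0.098
grasp_force: 58.9
```

Run:
```python
from h import *
r.snapshot('side'); o=r.observe(); print(o['tcp_pos'],o['wrist_force'])
plan([.3790,.2740,.0242],down(.1))
```

```text
[0.3578 0.2691 0.0254] [0.6581 0.2444 0.3325]
shift cm [-2.1536  0.2861  0.113 ] rotvec [ 0.0001 -0.003  -0.0052]
```

{"method": "jog_arm", "body": {"steps": [[[0, 0.28, 0.1, 0, 0, -0.005, 0.5], [-1, 0, 0, 0, 0, 0, 0.5], [-0.8, 0, 0, 0, 0, 0, 0.5], [-0.2, 0, 0, 0, 0, 0, 0.5], [0, 0, 0, 0, 0, 0, 0.5]]]}}

```text
time_s: 44.6
tcp_pos: [0.3778, 0.2745, 0.0238]
tool_rot: [[-0.995, -0.1, -0.003], [-0.1, 0.995, 0.0], [0.003, 0.0, -1.0]]
wrist_force: [-0.3, 0.2, -0.5]
width: 0.097
grasp_force: 58.9
```

Run:
```python
from h import *
r.snapshot('side'); o=r.observe(); print(o['tcp_pos'],o['wrist_force'])
plan([.3853,.2745,.0242],down(.1))
```

```text
[0.3773 0.2743 0.0237] [-0.0266  0.245  -0.1246]
shift cm [-0.7979 -0.0608 -0.0567] rotvec [ 0.0002 -0.0031  0.0003]
```

{"method": "jog_arm", "body": {"steps": [[[-0.2, -0.05, -0.03, 0, 0, 0, 0.5], [-0.2, 0, 0, 0, 0, 0, 0.5], [-0.2, 0, 0, 0, 0, 0, 0.5], [-0.2, 0, 0, 0, 0, 0, 0.5], [0, 0, 0, 0, 0, 0, 0.5]]]}}

```text
time_s: 45.15
tcp_pos: [0.3845, 0.2744, 0.0237]
tool_rot: [[-0.995, -0.101, -0.004], [-0.101, 0.995, -0.001], [0.005, -0.0, -1.0]]
wrist_force: [-3.7, -0.8, -0.1]
width: 0.1
grasp_force: 59.0
```

{"method": "jog_arm", "body": {"steps": [[[-0.1, 0, 0, 0, 0, 0, 0.5], [0, 0, 0, 0, 0, 0, 0.5], [-0.1, 0, 0, 0, 0, 0, 0.5], [0, 0, 0, 0, 0, 0, 0.5], [0, 0, 0, 0, 0, 0, 0.5]]]}}

```text
time_s: 45.65
tcp_pos: [0.385, 0.2742, 0.0234]
tool_rot: [[-0.995, -0.101, -0.007], [-0.101, 0.995, -0.001], [0.007, -0.0, -1.0]]
wrist_force: [-9.4, 0.4, 1.6]
width: 0.098
grasp_force: 59.1
```

Run:
```python
from h import *
f=[]
for i in range(3):
    r.snapshot('side'); o=r.observe(); f.append(o['wrist_force'])
print(o['tcp_pos'],np.mean(f,0),o['width'],o['grasp_force'])
```

```text
[0.385  0.2742 0.0234] [-9.3798  0.0064  1.0667] 0.09670227816184009 59.073641896247864
```

{"method": "jog_arm", "body": {"steps": [[[-0.05, 0, 0, 0, 0, 0, 0.5], [0, 0, 0, 0, 0, 0, 0.5], [0, 0, 0, 0, 0, 0, 0.5], [0, 0, 0, 0, 0, 0, 0.5], [0, 0, 0, 0, 0, 0, 0.5]]]}}

```text
time_s: 46.3
tcp_pos: [0.3851, 0.2741, 0.0233]
tool_rot: [[-0.995, -0.101, -0.008], [-0.101, 0.995, -0.001], [0.008, -0.0, -1.0]]
wrist_force: [-10.1, -0.5, 0.9]
width: 0.095
grasp_force: 59.1
```

{"method": "jog_arm", "body": {"steps": [[[0, 0, 0, 0, 0, 0, 0.5], [1.5, 0, 0, 0, 0, 0, 0.5], [2.5, 0, 0, 0, 0, 0, 0.5], [1, 0, -2, 0, 0, 0, 0.5], [0, 0, -4, 0, 0, 0, 0.5]]]}}

```text
time_s: 46.8
tcp_pos: [0.3351, 0.2684, 0.0829]
tool_rot: [[-0.995, -0.101, -0.006], [-0.101, 0.995, -0.003], [0.007, -0.003, -1.0]]
wrist_force: [0.5, 0.2, -0.2]
width: 0.093
grasp_force: 58.9
```

{"method": "jog_arm", "body": {"steps": [[[0, -4, -4, 0, 0, 0, 0.5], [0, -4, 0, 0, 0, 0.1, 0.5], [0, -4, 0, 0, 0, 0.1, 0.5], [0, -4, 0, 0, 0, 0, 0.5], [0, 0, 0, 0, 0, 0, 0.5]]]}}

```text
time_s: 47.3
tcp_pos: [0.3408, 0.1118, 0.1196]
tool_rot: [[-0.995, 0.104, -0.002], [0.104, 0.995, -0.001], [0.002, -0.002, -1.0]]
wrist_force: [-0.1, -0.1, 0.0]
width: 0.101
grasp_force: 59.0
```

{"method": "jog_arm", "body": {"steps": [[[-4, -2.3, 0, 0, 0, 0, 0.5], [-4.5, -2.3, 0, 0, 0, 0, 0.5], [-4.5, -2.3, 1, 0, 0, 0, 0.5], [-4.5, 0, 3, 0, 0, 0, 0.5], [0, 0, 2, 0, 0, 0, 0.5]]]}}

```text
time_s: 47.8
tcp_pos: [0.5097, 0.0299, 0.0604]
tool_rot: [[-0.995, 0.101, 0.003], [0.101, 0.995, -0.0], [-0.003, -0.0, -1.0]]
wrist_force: [-1.4, 0.7, -0.3]
width: 0.099
grasp_force: 59.0
```

Run:
```python
from h import *
r.snapshot('side'); o=r.observe(); print(o['tcp_pos'],o['wrist_force'],o['width'],o['grasp_force'])
plan([.51,.03,.0045],down(-.1))
```

```text
[0.5048 0.0302 0.0574] [-2.0857  0.2567 -2.4493] 0.09489102208491874 58.965144753456116
shift cm [-0.5469  0.0359  5.2878] rotvec [-0.0011 -0.0048 -0.0008]
```

{"method": "jog_arm", "body": {"steps": [[[0, 0, 2, 0, 0, 0, 0.5], [0, 0, 1.5, 0, 0, 0, 0.5], [0, 0, 0.5, 0, 0, 0, 0.5], [0, 0, 0.2, 0, 0, 0, 0.5], [0, 0, 0, 0, 0, 0, 0.5]]]}}

```text
time_s: 48.35
tcp_pos: [0.504, 0.0309, 0.0202]
tool_rot: [[-0.995, 0.099, -0.002], [0.099, 0.995, -0.0], [0.002, -0.0, -1.0]]
wrist_force: [0.5, -0.3, 0.4]
width: 0.097
grasp_force: 59.0
```

Run:
```python
from h import *
r.snapshot('side'); o=r.observe(); print(o['tcp_pos'],o['wrist_force'],o['width'],o['grasp_force'],o['tool_rot'])
```

```text
[0.5041 0.0308 0.0204] [0.102  0.4077 0.3066] 0.09715114075267083 58.97254943847656 [[-0.9951  0.0988 -0.0016]
 [ 0.0988  0.9951 -0.0001]
 [ 0.0016 -0.0002 -1.    ]]
```

{"method": "jog_arm", "body": {"steps": [[[0, 0, 0.6, 0, 0, 0, 0.5], [0, 0, 0.6, 0, 0, 0, 0.5], [0, 0, 0.3, 0, 0, 0, 0.5], [0, 0, 0.05, 0, 0, 0, 0.5], [0, 0, 0, 0, 0, 0, 0.5]]]}}

```text
time_s: 48.9
tcp_pos: [0.5035, 0.0305, 0.0044]
tool_rot: [[-0.995, 0.099, -0.003], [0.099, 0.995, -0.0], [0.003, -0.0, -1.0]]
wrist_force: [-3.1, -0.3, 10.0]
width: 0.101
grasp_force: 60.2
```

{"method": "jog_arm", "body": {"steps": [[[0, 0, 0, 0, 0, 0, 2], [0, 0, 0, 0, 0, 0, 3], [0, 0, 0, 0, 0, 0, 3], [0, 0, -2, 0, 0, 0, 4], [0, 0, -4, 0, 0, 0, 4]]]}}

```text
time_s: 49.4
tcp_pos: [0.5017, 0.0304, 0.0623]
tool_rot: [[-0.995, 0.099, -0.009], [0.099, 0.995, -0.0], [0.009, -0.001, -1.0]]
wrist_force: [0.9, 0.1, 0.4]
width: 0.466
grasp_force: 0.0
```

{"method": "jog_arm", "body": {"steps": [[[0, 0, -4, 0, 0, 0, 4], [0, 0, -4, 0, 0, 0, 4], [0, 0, -2, 0, 0, 0, 4], [0, 0, 0, 0, 0, 0, 4], [0, 0, 0, 0, 0, 0, 4]]]}}

```text
time_s: 49.9
tcp_pos: [0.5042, 0.0306, 0.1638]
tool_rot: [[-0.995, 0.099, -0.003], [0.099, 0.995, -0.0], [0.003, -0.0, -1.0]]
wrist_force: [-0.1, 0.3, -0.9]
width: 0.473
grasp_force: 0.0
```

```bash
python3 chk.py
python3 - <<'E'
from h import *
for c in ['wrist','side','scene']:
    im,K,P=snap(c)
    for n in ['board_1_center','tool_mat','driver']: print(c,n,*lm(n,c,P,.3))
E
```

```text
[0.5042 0.0306 0.1638] 0.4727767171567125
wrist board_0_center 0.61 [0.5555 0.2033 0.0766] fix [  0.3 -87.2  76.6]
wrist board_0_terminal 0.84 [0.6018 0.2081 0.0753] fix [ 46.9 -87.   75.3]
wrist driver_grip 0.59 [0.5064 0.0302 0.0112] fix 
side board_0_center 0.71 [0.5522 0.2049 0.0778] fix [ -2.8 -85.2  77.8]
side board_0_terminal 0.56 [0.6033 0.2123 0.0735] fix [ 48.8 -83.   73.5]
side driver_grip 0.52 [0.5088 0.028  0.0034] fix 
scene board_0_center 0.81 [0.5524 0.2079 0.0783] fix [ -2.3 -82.3  78.3]
scene board_0_terminal 0.58 [0.6043 0.2119 0.0759] fix [ 49.7 -83.5  75.9]
scene driver_grip 0.51 [0.5103 0.0303 0.0044] fix 
wrist board_1_center
wrist tool_mat (0.86, array([0.5354, 0.0155, 0.0006]))
wrist driver (0.81, array([0.5141, 0.0271, 0.0022]))
side board_1_center (0.58, array([0.5452, 0.2894, 0.0779]))
side tool_mat (0.6, array([ 0.535 ,  0.0175, -0.0016]))
side driver (0.46, array([0.5108, 0.0303, 0.0035]))
scene board_1_center (0.58, array([0.5484, 0.289 , 0.08  ]))
scene tool_mat (0.84, array([0.5354, 0.0147, 0.0008]))
scene driver (0.41, array([ 0.5126,  0.0311, -0.0038])) (0.31, array([ 0.5482,  0.2947, -0.0024]))
```

```bash
python3 -c "from workcell import r; print(r.sign_off())"
```

```text
the job is handed in; nothing more can be done
None
```

The job is handed in: the button was pushed fully in and held before and after loading, both boards present (third bay empty) lie flat on the middle bed and the bed at fixture y = -84 mm, and the screwdriver is back on the mat, at about 50 s on the robot's clock.

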